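Load the parts washer beside the bandsaw and start it

TASK

Wash the freshly sawn metal offcuts: press the yellow (load) key so that the red one pops up, then slide the washer's cover fully back to its end stop, put every metal offcut on the mat (grey steel tube, aluminium profile, brass bar) into the tub, slide the cover fully shut again, and last press the green (wash) key so that the yellow one pops up. Leave the blue plastic offcut out of the washer, and leave it and the other things on the bench where they are. Do these steps in this order.

Things in the scene. Friction and masses are not known exactly. Their poses are not given: they have to be found in the camera images.
- washer: low blue-grey parts washer, fixed, 300 (x) x 220 (y) x 76 mm high without its cover; origin: centre of its underside; its -x side is the end with the open tub, its +x half is the closed pump housing
- tub_floor (a point): centre of the tub's floor, 13 mm above the bench, axes as the washer's. The tub is inside 120 mm (x) by 180 mm (y), its rim 76 mm above the bench; with the cover slid back its whole mouth is open from above. A piece lying on the floor has its centre 15 mm above this point
- cover (a joint): the washer's flat aluminium cover (5 mm plate, top 83 mm above the bench) sliding along the washer's x: 0 = fully shut over the tub, grows as it slides towards the washer's +x, 0.125 m = fully open at its end stop; about 3 N to move it, stays where it is left; starts somewhere between shut and 0.05 open
- cover_grip (a point): centre of the cover's red upright grip, 14 mm thick along the washer's x, 60 mm long along its y, 35 mm high, standing on the front of the plate (grip spans 83 to 118 mm above the bench); moves with the cover
- tube_a_mid (a point): centre of a steel square-tube offcut (steady 50 x 30 x 30 mm saw-cut block, long axis = its x axis, lying on a long face on the mat at the start; any of its faces may end up on top); 110 g; None if absent
- tube_b_mid (a point): centre of a steel square-tube offcut (steady 50 x 30 x 30 mm saw-cut block, long axis = its x axis, lying on a long face on the mat at the start; any of its faces may end up on top); 110 g; None if absent
- extr_a_mid (a point): centre of a grooved aluminium profile offcut (steady 50 x 30 x 30 mm saw-cut block, long axis = its x axis, lying on a long face on the mat at the start; any of its faces may end up on top); 80 g; None if absent
- extr_b_mid (a point): centre of a grooved aluminium profile offcut (steady 50 x 30 x 30 mm saw-cut block, long axis = its x axis, lying on a long face on the mat at the start; any of its faces may end up on top); 80 g; None if absent
- brass_bar_mid (a point): centre of a solid brass bar offcut (steady 50 x 30 x 30 mm saw-cut block, long axis = its x axis, lying on a long face on the mat at the start; any of its faces may end up on top); 360 g; None if absent
- nylon_mid (a point): centre of a blue plastic offcut of the same 50 x 30 x 30 mm size lying among the metal ones on the mat, which must stay out of the washer
- mat: black rubber outfeed mat, fixed, 210 x 290 x 3 mm, on which the pieces lie; origin: centre of its underside
- console: grey key console, fixed, 190 (x) x 90 (y) x 45 mm high, with a row of three keys along its x axis, 45 mm apart, their colour order differing from start to start; origin: centre of its underside
- key_red_top (a point): centre of the top face of the red (stop) key, cap 28 x 34 mm; top 66 mm above the bench when up, 58 mm when down; moves with the key
- key_red (a joint): travel of the red (stop) key: 0 = up, 0.008 m = down. The three keys are interlocked: one is always down; pressing another straight down (about 3 N, snaps over past half travel) latches it and the one that was down pops up. Red is down at the start
- key_yellow_top (a point): centre of the top face of the yellow (load) key, cap 28 x 34 mm; top 66 mm above the bench when up, 58 mm when down; moves with the key
- key_yellow (a joint): travel of the yellow (load) key: 0 = up, 0.008 m = down. The three keys are interlocked: one is always down; pressing another straight down (about 3 N, snaps over past half travel) latches it and the one that was down pops up. Red is down at the start
- key_green_top (a point): centre of the top face of the green (wash) key, cap 28 x 34 mm; top 66 mm above the bench when up, 58 mm when down; moves with the key
- key_green (a joint): travel of the green (wash) key: 0 = up, 0.008 m = down. The three keys are interlocked: one is always down; pressing another straight down (about 3 N, snaps over past half travel) latches it and the one that was down pops up. Red is down at the start
- oil_bottle: yellow bottle, 60 mm diameter, 170 mm high, a bystander to be left alone
- wrench: steel wrench, 130 mm long, a bystander to be left alone
- chip_brush: chip brush, 140 mm long, a bystander to be left alone
- bolt_cup: black cup, 70 mm diameter, 70 mm high, a bystander to be left alone
- tape: yellow tape measure, 60 mm diameter, 30 mm high, a bystander to be left alone
Not all that is in view belongs to the job. What is shaped like the part that bears tube_b_mid but pink is not meant.

How it is judged:
On the way, in this order (a step that is already met when the one before it is completed fails the run):
1. yellow key latched down, red and green up (value of joint key_yellow above 0.006 m and value of joint each of key_red, key_green below 0.002 m), for 0.2 s.
2. cover fully open at its end stop (within 7 mm) (value of joint cover above 0.118 m), for 0.2 s.
3. every metal offcut that is present lies in the tub, below its rim, let go (x of tube_a_mid in the frame of tub_floor between -0.06 and 0.06 m and y of tube_a_mid in the frame of tub_floor between -0.09 and 0.09 m and z of each of tube_a_mid, tube_b_mid, extr_a_mid, extr_b_mid, brass_bar_mid in the frame of tub_floor below 0.058 m and x of tube_b_mid in the frame of tub_floor between -0.06 and 0.06 m and y of tube_b_mid in the frame of tub_floor between -0.09 and 0.09 m and x of extr_a_mid in the frame of tub_floor between -0.06 and 0.06 m and y of extr_a_mid in the frame of tub_floor between -0.09 and 0.09 m and x of extr_b_mid in the frame of tub_floor between -0.06 and 0.06 m and y of extr_b_mid in the frame of tub_floor between -0.09 and 0.09 m and x of brass_bar_mid in the frame of tub_floor between -0.06 and 0.06 m and y of brass_bar_mid in the frame of tub_floor between -0.09 and 0.09 m and linear speed of each of tube_a, tube_b, extr_a, extr_b, brass_bar below 0.02 m/s and contact force between the fingers and tube_a below 0.2 N and contact force between the fingers and tube_b below 0.2 N and contact force between the fingers and extr_a below 0.2 N and contact force between the fingers and extr_b below 0.2 N and contact force between the fingers and brass_bar below 0.2 N), for 0.2 s.
4. cover fully shut (within 6 mm) (value of joint cover below 0.006 m), for 0.2 s.
5. green key latched down, yellow and red up (value of joint key_green above 0.006 m and value of joint each of key_red, key_yellow below 0.002 m), for 0.2 s.
At the end, for the whole second after the job is handed in: green key down (over 6 of 8 mm), red and yellow up (under 2 mm), cover within 6 mm of shut, every present metal offcut at rest in the tub with its centre inside the tub walls and at most 58 mm above its floor (all of step 5 and value of joint cover below 0.006 m and x of tube_a_mid in the frame of tub_floor between -0.06 and 0.06 m and y of tube_a_mid in the frame of tub_floor between -0.09 and 0.09 m and z of each of tube_a_mid, tube_b_mid, extr_a_mid, extr_b_mid, brass_bar_mid in the frame of tub_floor below 0.058 m and x of tube_b_mid in the frame of tub_floor between -0.06 and 0.06 m and y of tube_b_mid in the frame of tub_floor between -0.09 and 0.09 m and x of extr_a_mid in the frame of tub_floor between -0.06 and 0.06 m and y of extr_a_mid in the frame of tub_floor between -0.09 and 0.09 m and x of extr_b_mid in the frame of tub_floor between -0.06 and 0.06 m and y of extr_b_mid in the frame of tub_floor between -0.09 and 0.09 m and x of brass_bar_mid in the frame of tub_floor between -0.06 and 0.06 m and y of brass_bar_mid in the frame of tub_floor between -0.09 and 0.09 m and linear speed of each of tube_a, tube_b, extr_a, extr_b, brass_bar below 0.02 m/s); the robot touches nothing.
It fails at once if the blue plastic offcut put into the washer (x of nylon_mid in the frame of washer between -0.15 and 0.15 m and y of nylon_mid in the frame of washer between -0.11 and 0.11 m).
It fails at once if the blue plastic offcut moved more than 8 cm (distance of nylon_mid from where it was at the start of the episode above 0.08 m).
It fails at once if a bystander moved more than 6 cm or knocked over (distance of any of oil_bottle, wrench, chip_brush, bolt_cup, tape from where it was at the start of the episode above 0.06 m or angle between any of oil_bottle, bolt_cup's own z axis and vertical above 0.7 rad).
Of tube_a, tube_b, extr_a, extr_b, brass_bar only 3 to 5 are there at a start; the rules pass over those that are not, and their reading is None.
At some moment in a run one of tube_a, tube_b, extr_a, extr_b, brass_bar may be knocked a few centimetres aside while the robot is not near it.
Once in a run the grip may slacken for a moment while it holds something.
It also fails if it takes over 210 s, if anything falls off the work surface, if the arm or the gripper's body presses on something with over 40 N, if the wrist force passes 120 N, or if a joint passes its speed limit or range.

ROBOT

A 7-joint arm with a two-finger parallel gripper is mounted at the origin on the work surface. World frame = base frame: x ahead of the robot, y to its left, z up, the work surface at z = 0. Lengths are in m, angles in rad, forces in N, time in s.
With the tool pointing down it reaches from about 0.425 to 0.925 m from the base axis. Payload 6.8 kg.
Tool frame: the origin (TCP) lies at the very end of the fingers, on their centre line; the grasp point (between the pads) lies 19 mm behind it (ctrl.hold_point_z is the distance from the TCP to the grasp point, in m); z points along the fingers, y is the direction in which the jaws open and shut (so a half turn about z gives the same grasp; the last joint's range is limited). The gripper opens to 88 mm and grips with 3 to 60 N. Pads are 20 mm wide; open, the fingers measure 115 mm over their backs; the gripper's body (75 mm by 178 mm) begins 61 mm behind the grasp point.
Start: joints at [-1.442, 0.477, 0.022, 1.555, -0.011, 1.109, -0.083], TCP at [0.158, 0.656, 0.223] pointing down, gripper open.
Joint ranges: [-2.96, 2.96], [-0.34, 2.1], [-1.41, 1.46], [0.24, 2.44], [-1.37, 4.51], [0.17, 1.92], [-2.96, 2.96]. Speed limits (rad/s): [2.39, 2.39, 3.14, 3.14, 3.14, 3.14, 3.14].

INTERFACE

Orientations are given as a unit quaternion [x, y, z, w].
In Python, from plant import sense, camera, camera_params, ctrl gives the robot as it stands.
- The arm moves only by the tool apply_moves, never from a script. Its argument "motion" is a list of rows, each an object with "translation": the shift along the tool's x, y, z in mm, a list of three; "turn": the turn about the tool's z in rad. In form: [{"translation": [tx, ty, tz], "turn": turn}, ...]. A call has exactly 8 rows; each row is the pose to reach, as a shift and turn from the pose commanded when the call began, along the tool's axes at that moment; what a row does not reach only later rows make up. A row lasts 1/12 s, in which the tool goes at most 41.7 mm and 7.16 degrees, less where a joint would pass 70% of its speed; a pose out of reach is approached as far as the arm can. A call with a gripper value outside its range is refused whole. "claw" is the opening, from 0 (shut) to 1 (fully open), set as the call begins (left out, the last holds). The fingers move at their own pace and stop on an object; "force" is the grip in N (left out, the last holds). Time passes only in rows, so rows that repeat a pose let the fingers close, or fill a call up. It gives the time, the measured TCP pose, the force and the opening at its end, in the units of the state.
- sense(): the state, without advancing time (a new reading comes with each control period).
- camera(name): name is "scene" or "top" or "wrist"; returns (picture, depth): 480x640x3 uint8, blue, green, red; 480x640 float32, m along the optical axis (not along the pixel's ray), 0 where there is no reading.
- camera_params(name): a dict with "intrinsics" (3x3 intrinsics, pixels), "rvec" (rotation vector, rad) and "tvec" (3), from world to camera coordinates, as OpenCV has them. Camera axes: x right, y down, z forward; pixel columns grow to the right and rows downward; lengths in m; the calibration is good to about 2 mm. A picture is of the moment at which its call begins: read the wrist's pose just before it. camera_params takes no time and is no camera call; for the wrist camera it gives the pose at the moment of the call.
- ctrl.close_job(): hands the job in, once; it reports no verdict.
The state is a dict: "clock": time; "qpos": joint angles; "qvel": joint speeds; "effort": joint torques, N m; "tcp_pos": TCP position; "tcp_rot": TCP orientation; "force": force on the tool from outside, world axes, zero at the start; "moment": the same for the moment, N m; "finger_gap": finger opening in m.
Only numpy, scipy, OpenCV 4.12 (cv2) and the standard library are available. Lean on these libraries where they do the work, as an engineer would, in place of code of your own. Each camera call takes 0.05 s, during which the arm holds its last target. There are 200 camera calls.

## Working session

There is one attempt and no reset: what is moved stays moved. The work goes in short steps, Python scripts to look and compute and a tool call to move; the robot and the scene stay as the last step left them, time stands still between calls to the robot, and variables do not carry over. Pictures are saved under pics/ and viewed, about 12 in all and at most 16, crops included, and the job is handed in when it is done.

Besides the shell and the picture viewer there is one more tool, called as name(argument=value, ...), one argument or row to a line, values as JSON. apply_moves: Moves the arm, as the interface text tells. Its arguments: {"type":"object","properties":{"motion":{"type":"array"},"claw":{"type":"number"},"force":{"type":"number"}},"required":["motion"]}

```bash
mkdir -p pics; cat > h.py <<'E'
import numpy as np, cv2
from plant import sense, camera, camera_params, ctrl
from scipy.spatial.transform import Rotation as R
def snap(name, fn=None):
    p=camera_params(name); im,d=camera(name)
    if fn: cv2.imwrite('pics/'+fn,im); np.savez('pics/'+fn+'.npz',im=im,d=d,K=p['intrinsics'],r=p['rvec'],t=p['tvec'])
    return im,d,p
def cloud(d,p):
    K=np.array(p['intrinsics']);v,u=np.indices(d.shape)
    c=np.stack([(u-K[0,2])/K[0,0]*d,(v-K[1,2])/K[1,1]*d,d],-1)
    M=cv2.Rodrigues(np.array(p['rvec'],float))[0]
    return (c-np.array(p['tvec']).ravel())@M
def load(fn):
    z=np.load('pics/'+fn+'.npz');return z['im'],z['d'],dict(intrinsics=z['K'],rvec=z['r'],tvec=z['t'])
def st():
    s=sense();print(s['clock'],np.round(s['tcp_pos'],4),np.round(s['tcp_rot'],4),'yawx',np.round(R.from_quat(s['tcp_rot']).as_matrix()[:2,:2].ravel(),3),s['finger_gap'],np.round(s['qpos'],2));return s
def go(x,y,z,yaw=None):
    """tool shift mm to world target; yaw = world angle of tool x axis"""
    s=sense();M=R.from_quat(s['tcp_rot']).as_matrix()
    t=M.T@(np.array([x,y,z])-s['tcp_pos'])*1000
    a=np.arctan2(M[1,0],M[0,0]); r=0
    if yaw is not None: r=-((yaw-a+np.pi/2)%np.pi-np.pi/2)
    return np.round(t,1),round(r,3)
E
python3 - <<'E'
from h import *
st(); snap('top','top0.png'); snap('scene','scene0.png')
E
```

```text
0.0 [0.1582 0.6556 0.2217] [ 1.181e-01  9.930e-01 -9.000e-04 -0.000e+00] yawx [-0.972  0.235  0.235  0.972] 0.08806011931285883 [-1.44  0.48  0.02  1.56 -0.01  1.11 -0.08]
```

View pics/top0.png

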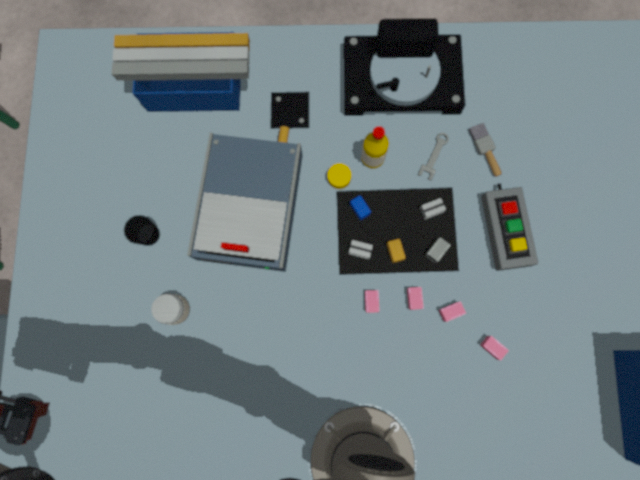

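View pics/scene0.png

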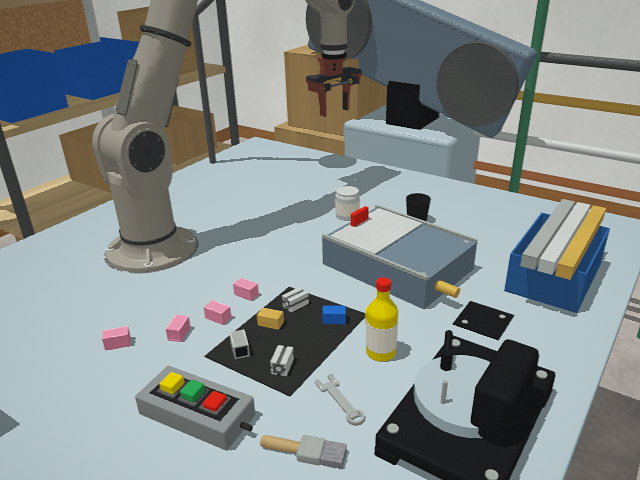

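```bash
python3 - <<'E'
from h import *
im,d,p=load('top0.png'); C=cloud(d,p)
def rep(n,m,box):
    u0,v0,u1,v1=box; k=np.zeros(m.shape,bool); k[v0:v1,u0:u1]=m[v0:v1,u0:u1]
    P=C[k]; 
    if len(P)<5: print(n,'none');return
    zt=np.percentile(P[:,2],80); P=P[abs(P[:,2]-zt)<.006]
    r=cv2.minAreaRect((P[:,:2]*1000).astype(np.float32)); b=cv2.boxPoints(r)
    e=[b[1]-b[0],b[2]-b[1]]; e=max(e,key=np.linalg.norm)
    print(n,len(P),'c',np.round(r[0],1),'med',np.round(np.median(P,0)*1000,1),'size',np.round(r[1],1),'long deg',round(np.degrees(np.arctan2(e[1],e[0]))%180,1))
h=C[...,2]
for n,b in dict(nylon=(345,192,376,222),extrA=(415,192,450,223),extrB=(343,235,379,263),brass=(382,234,410,266),tube=(423,232,456,268)).items(): rep(n,(h>.024)&(h<.045),b)
rep('mat',(im.max(2)<50)&(h<.015),(330,180,465,280))
hsv=cv2.cvtColor(im,cv2.COLOR_BGR2HSV)
sat=(hsv[...,1]>150)
for n,b in dict(red=(498,198,522,217),green=(503,217,526,236),yellow=(506,235,530,254)).items(): rep(n,sat&(h>.05),b)
rep('console',(h>.038)&(h<.05),(475,180,545,280))
rep('grip',sat&(h>.1),(215,235,255,258))
rep('coverplate',(h>.077)&(h<.09),(180,180,300,275))
rep('washer',(h>.06)&(h<.09),(180,120,310,280))
B=np.hstack([cv2.resize(im[185:275,330:470],None,fx=4,fy=4,interpolation=2)])
cv2.imwrite('pics/crop1.png',B)
E
```

```text
nylon 231 c [583.5  -4.1] med [581.8  -3.7  32.5] size [50.3 30.6] long deg 30.8
extrA 244 c [ 579.  -180.5] med [ 578.7 -179.3   31.7] size [31.  51.8] long deg 110.4
extrB 249 c [480.1  -2.6] med [480.3  -1.7  32.6] size [49.7 31. ] long deg 74.3
brass 254 c [476.3 -87.7] med [475.6 -87.4  32.7] size [49.6 29.8] long deg 14.2
tube 256 c [ 476.8 -187.8] med [ 476.8 -187.8   32.4] size [30.  50.8] long deg 141.2
mat 7042 c [529.5 -92.5] med [531.  -91.7   2.8] size [204.1 284.3] long deg 91.4
red 167 c [ 571.  -352.7] med [ 571.4 -352.6   56.4] size [28.2 34.1] long deg 96.6
green 170 c [ 526.6 -358.6] med [ 526.4 -358.5   64.4] size [28.2 34.3] long deg 96.3
yellow 179 c [ 482.3 -364.6] med [ 481.8 -364.    64.9] size [27.  36.2] long deg 96.8
console 2219 c [ 526.9 -359. ] med [ 522.9 -354.1   44.5] size [189.8  90.7] long deg 7.4
grip 131 c [472.4 282.2] med [471.7 282.8 117.9] size [58.  11.9] long deg 82.6
coverplate 5394 c [547.  273.9] med [531.5 273.8  83.5] size [221.3 207.7] long deg 82.2
washer 6803 c [593.1 267.6] med [547.  273.8  83. ] size [221.5 300.7] long deg 172.2
```

View pics/crop1.png

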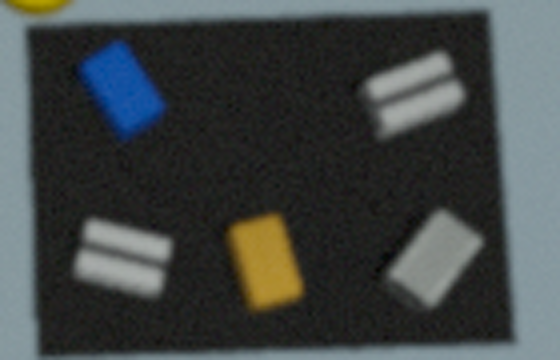

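Mat: blue nylon (crop 122,90), aluminium profiles (415,93) and (123,258), brass (265,262), steel tube (435,258). Possible mix-ups are the four pink blocks outside the mat (top 372,301; 415,298; 453,311; 495,348) and the blue nylon, and none of these are wanted. So the targets are four metal pieces. The keys run red (510,208), green (515,226), yellow (518,245).

```bash
python3 - <<'E'
from h import *
for w in [(.35,.5,.22),(.56,.25,.22),(.58,0,.22),(.52,-.25,.2),(.482,-.364,.12),(.482,-.364,.056)]: print(w,go(*w,yaw=np.radians(97))) 
E
```

```text
(0.35, 0.5, 0.22) (array([-222.9, -106.3,    2. ]), np.float64(1.212))
(0.56, 0.25, 0.22) (array([-485.7, -300.1,    2.3]), np.float64(1.212))
(0.58, 0, 0.22) (array([-563.8, -538.4,    2.7]), np.float64(1.212))
(0.52, -0.25, 0.2) (array([-564.1, -795.5,   23.1]), np.float64(1.212))
(0.482, -0.364, 0.12) (array([-553.9, -915.1,  103.3]), np.float64(1.212))
(0.482, -0.364, 0.056) (array([-553.9, -915. ,  167.3]), np.float64(1.212))
```

apply_moves(
  motion=[
    {"translation": [-37, -18, 0], "turn": 0},
    {"translation": [-74, -36, 0], "turn": 0},
    {"translation": [-111, -54, 0], "turn": 0},
    {"translation": [-148, -72, 0], "turn": 0},
    {"translation": [-185, -90, 0], "turn": 0},
    {"translation": [-222, -106, 0], "turn": 0},
    {"translation": [-255, -130, 0], "turn": 0},
    {"translation": [-288, -154, 0], "turn": 0},
  ],
  claw=0,
)

```text
clock: 0.77
tcp_pos: [0.4033, 0.4372, 0.2223]
tcp_rot: [0.118, 0.993, -0.0, -0.0]
force: [0.3, 0.1, -0.8]
finger_gap: 0.0379
```

apply_moves(
  motion=[
    {"translation": [-33, -24, 0], "turn": 0},
    {"translation": [-66, -48, 0], "turn": 0},
    {"translation": [-99, -72, 0], "turn": 0},
    {"translation": [-132, -96, 0], "turn": 0},
    {"translation": [-165, -120, 0], "turn": 0},
    {"translation": [-198, -146, 0], "turn": 0},
    {"translation": [-210, -186, 0], "turn": 0},
    {"translation": [-222, -226, 0], "turn": 0},
  ],
)

```text
clock: 1.43
tcp_pos: [0.5657, 0.1656, 0.222]
tcp_rot: [0.118, 0.993, -0.0, -0.0]
force: [0.9, -0.5, 0.1]
finger_gap: 0.0005
```

```bash
python3 - <<'E'
from h import *
st()
for w in [(.58,0,.22),(.52,-.25,.2),(.482,-.364,.12),(.482,-.364,.056)]: print(w,go(*w)) 
E
```

```text
1.4333 [0.5657 0.1656 0.222 ] [ 1.183e-01  9.930e-01 -3.000e-04 -1.000e-04] yawx [-0.972  0.235  0.235  0.972] 0.0005155516604767349 [-0.57  0.34  0.23  1.78 -0.09  1.03  1.02]
(0.58, 0, 0.22) (array([ -52.8, -157.6,    2.1]), 0)
(0.52, -0.25, 0.2) (array([ -53.3, -414.7,   22.3]), 0)
(0.482, -0.364, 0.12) (array([ -43.1, -534.4,  102.4]), 0)
(0.482, -0.364, 0.056) (array([ -43.1, -534.4,  166.4]), 0)
```

apply_moves(
  motion=[
    {"translation": [-13, -39, 0], "turn": 0},
    {"translation": [-26, -78, 0], "turn": 0},
    {"translation": [-39, -117, 0], "turn": 0},
    {"translation": [-52, -156, 0], "turn": 0},
    {"translation": [-52, -196, 0], "turn": 0},
    {"translation": [-52, -236, 0], "turn": 0},
    {"translation": [-52, -276, 0], "turn": 0},
    {"translation": [-52, -316, 0], "turn": 0},
  ],
)

```text
clock: 2.1
tcp_pos: [0.5403, -0.1535, 0.2224]
tcp_rot: [0.118, 0.993, 0.0, -0.0]
force: [0.5, -0.5, -0.7]
finger_gap: 0.0003
```

apply_moves(
  motion=[
    {"translation": [0, -40, 5], "turn": 0},
    {"translation": [0, -80, 10], "turn": 0},
    {"translation": [0, -118, 20], "turn": 0},
    {"translation": [5, -150, 40], "turn": 0},
    {"translation": [9, -180, 60], "turn": 0},
    {"translation": [9, -208, 80], "turn": 0},
    {"translation": [9, -218, 95], "turn": 0},
    {"translation": [9, -218, 110], "turn": 0},
  ],
)

```text
clock: 2.77
tcp_pos: [0.479, -0.3653, 0.1114]
tcp_rot: [0.121, 0.993, -0.001, -0.001]
force: [-0.3, -0.2, 0.3]
finger_gap: 0.0005
```

```bash
python3 - <<'E'
from h import *
st()
print(go(.482,-.364,.056)) 
im,d,p=snap('wrist','w0.png')
E
```

```text
2.7667 [ 0.479  -0.3653  0.1114] [ 1.208e-01  9.927e-01 -9.000e-04 -7.000e-04] yawx [-0.971  0.24   0.24   0.971] 0.0005056396214403785 [ 0.26  0.51  0.38  1.85 -0.24  0.83  2.09]
(array([-2.7,  2.1, 55.4]), 0)
```

View pics/w0.png

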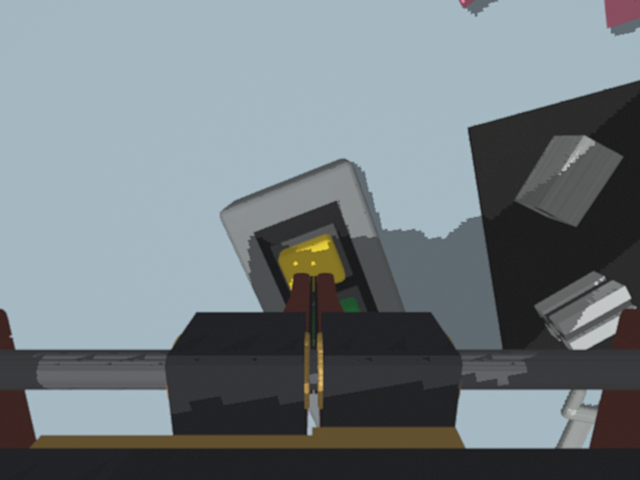

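The closed fingertips sit over the yellow cap (about 312,262) and clear of green, so I press now.

apply_moves(
  motion=[
    {"translation": [-3, 2, 15], "turn": 0},
    {"translation": [-3, 2, 30], "turn": 0},
    {"translation": [-3, 2, 42], "turn": 0},
    {"translation": [-3, 2, 48], "turn": 0},
    {"translation": [-3, 2, 52], "turn": 0},
    {"translation": [-3, 2, 55], "turn": 0},
    {"translation": [-3, 2, 56], "turn": 0},
    {"translation": [-3, 2, 56], "turn": 0},
  ],
)

```text
clock: 3.48
tcp_pos: [0.4849, -0.3601, 0.0583]
tcp_rot: [0.118, 0.993, 0.001, 0.0]
force: [-4.0, 3.7, 11.9]
finger_gap: 0.0003
```

apply_moves(
  motion=[
    {"translation": [0, 0, 0], "turn": 0},
    {"translation": [0, 0, -20], "turn": 0},
    {"translation": [0, 0, -60], "turn": 0},
    {"translation": [0, 0, -100], "turn": 0},
    {"translation": [-10, 30, -130], "turn": 0},
    {"translation": [-20, 70, -150], "turn": 0},
    {"translation": [-30, 110, -165], "turn": 0},
    {"translation": [-40, 150, -165], "turn": 0},
  ],
)

```text
clock: 4.15
tcp_pos: [0.5574, -0.2307, 0.2255]
tcp_rot: [0.119, 0.993, -0.001, 0.003]
force: [0.8, -0.4, -0.4]
finger_gap: 0.0004
```

```bash
python3 - <<'E'
from h import *
st()
im,d,p=snap('top','top1.png');C=cloud(d,p)
hsv=cv2.cvtColor(im,cv2.COLOR_BGR2HSV)
for n,(u0,v0,u1,v1) in dict(red=(498,198,522,217),green=(503,217,526,236),yellow=(506,235,530,254)).items():
    k=hsv[v0:v1,u0:u1,1]>150; P=C[v0:v1,u0:u1][k]; print(n,len(P),np.round(np.median(P,0),4))
for w in [(.56,.05,.22),(.472,.282,.18),(.472,.282,.092)]: print(w,go(*w,yaw=np.radians(82)))
E
```

```text
4.15 [ 0.5574 -0.2307  0.2255] [ 1.193e-01  9.928e-01 -6.000e-04  3.300e-03] yawx [-0.971  0.237  0.237  0.972] 0.00040008760595341974 [-0.01  0.37  0.39  1.76 -0.16  1.04  1.77]
red 0 [nan nan nan]
green 0 [nan nan nan]
yellow 0 [nan nan nan]
(0.56, 0.05, 0.22) (array([ 63. , 261.9,   5.1]), np.float64(1.484))
(0.472, 0.282, 0.18) (array([201.1, 467.9,  45.5]), np.float64(1.484))
(0.472, 0.282, 0.092) (array([201.6, 467.4, 133.5]), np.float64(1.484))
  return _methods._mean(a, axis=axis, dtype=dtype,
  ret = um.true_divide(
```

apply_moves(
  motion=[
    {"translation": [8, 33, 0], "turn": 0.12},
    {"translation": [16, 66, 0], "turn": 0.24},
    {"translation": [24, 99, 0], "turn": 0.36},
    {"translation": [32, 132, 0], "turn": 0.48},
    {"translation": [40, 165, 0], "turn": 0.6},
    {"translation": [48, 198, 0], "turn": 0.72},
    {"translation": [56, 231, 0], "turn": 0.84},
    {"translation": [63, 262, 0], "turn": 0.96},
  ],
  claw=0.6,
  force=20,
)

```text
clock: 4.87
tcp_pos: [0.5555, 0.0409, 0.2217]
tcp_rot: [0.566, 0.825, 0.0, 0.0]
force: [0.6, 0.1, -0.4]
finger_gap: 0.0505
```

```bash
python3 - <<'E'
from h import *
st()
for w in [(.49,.18,.22),(.472,.282,.17),(.472,.282,.092)]: print(w,go(*w,yaw=np.radians(82)))
E
```

```text
4.8667 [0.5555 0.0409 0.2217] [5.656e-01 8.247e-01 4.000e-04 1.000e-04] yawx [-0.36   0.933  0.933  0.36 ] 0.05049288334197396 [-0.58  0.3   0.49  1.87 -0.17  1.01  0.35]
(0.49, 0.18, 0.22) (array([153.3, -11. ,   1.7]), np.float64(0.508))
(0.472, 0.282, 0.17) (array([255. ,   8.9,  51.8]), np.float64(0.508))
(0.472, 0.282, 0.092) (array([254.9,   8.8, 129.8]), np.float64(0.508))
```

apply_moves(
  motion=[
    {"translation": [36, 0, 0], "turn": 0.08},
    {"translation": [72, 2, 0], "turn": 0.16},
    {"translation": [108, 4, 0], "turn": 0.24},
    {"translation": [144, 6, 5], "turn": 0.32},
    {"translation": [180, 8, 15], "turn": 0.4},
    {"translation": [215, 9, 25], "turn": 0.48},
    {"translation": [240, 9, 35], "turn": 0.51},
    {"translation": [255, 9, 45], "turn": 0.51},
  ],
)

```text
clock: 5.53
tcp_pos: [0.4695, 0.2833, 0.176]
tcp_rot: [0.752, 0.659, 0.001, -0.001]
force: [-0.0, 1.3, -0.2]
finger_gap: 0.0526
```

```bash
python3 - <<'E'
from h import *
st()
im,d,p=snap('top','top1.png');C=cloud(d,p)
hsv=cv2.cvtColor(im,cv2.COLOR_BGR2HSV)
for n,(u0,v0,u1,v1) in dict(red=(498,198,522,217),green=(503,217,526,236),yellow=(506,235,530,254),grip=(215,235,255,258)).items():
    k=hsv[v0:v1,u0:u1,1]>150; P=C[v0:v1,u0:u1][k]; print(n,len(P),np.round(np.median(P,0),4)) if len(P) else 0
print(go(.472,.282,.092,yaw=np.radians(82)))
snap('wrist','w1.png')
E
```

```text
5.5333 [0.4695 0.2833 0.176 ] [ 7.524e-01  6.587e-01  5.000e-04 -5.000e-04] yawx [ 0.132  0.991  0.991 -0.132] 0.052579748479444896 [-1.03  0.34  0.47  1.93 -0.2   0.91 -0.6 ]
red 211 [ 0.5713 -0.3521  0.064 ]
green 193 [ 0.5264 -0.3573  0.0642]
yellow 204 [ 0.482  -0.3644  0.0564]
grip 107 [0.4693 0.2714 0.1179]
(array([-1.9,  4.7, 81.9]), np.float64(0.011))
```

View pics/w1.png

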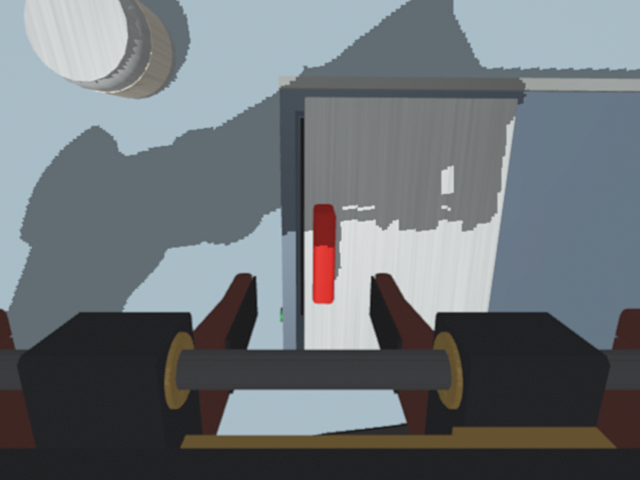

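Yellow is down (56 mm), and red and green are up. The red grip (324,255) sits between the fingers. I'll descend, grip and slide.

apply_moves(
  motion=[
    {"translation": [-1, 3, 20], "turn": 0},
    {"translation": [-2, 4, 40], "turn": 0},
    {"translation": [-2, 4, 60], "turn": 0},
    {"translation": [-2, 4, 75], "turn": 0},
    {"translation": [-2, 4, 82], "turn": 0},
    {"translation": [-2, 4, 82], "turn": 0},
    {"translation": [-2, 4, 82], "turn": 0},
    {"translation": [-2, 4, 82], "turn": 0},
  ],
)

```text
clock: 6.3
tcp_pos: [0.4758, 0.2769, 0.0954]
tcp_rot: [0.754, 0.657, 0.001, 0.0]
force: [0.0, 0.1, -0.3]
finger_gap: 0.0524
```

apply_moves(
  motion=[
    {"translation": [0, 0, 0], "turn": 0},
    {"translation": [0, 0, 0], "turn": 0},
    {"translation": [0, 0, 0], "turn": 0},
    {"translation": [0, 0, 0], "turn": 0},
    {"translation": [0, 0, 0], "turn": 0},
    {"translation": [0, 0, 0], "turn": 0},
    {"translation": [0, 0, 0], "turn": 0},
    {"translation": [0, 0, 0], "turn": 0},
  ],
  claw=0,
  force=25,
)

```text
clock: 6.97
tcp_pos: [0.4744, 0.2774, 0.0943]
tcp_rot: [0.753, 0.657, -0.0, -0.0]
force: [-1.6, -0.3, 1.9]
finger_gap: 0.0141
```

```bash
python3 - <<'E'
from h import *
s=st();print(s['force'])
a=np.radians(-7.8);t=s['tcp_pos']+.125*np.array([np.cos(a),np.sin(a),0]);print(go(*t))
E
```

```text
6.9667 [0.4744 0.2774 0.0943] [ 7.535e-01  6.575e-01 -2.000e-04 -2.000e-04] yawx [ 0.135  0.991  0.991 -0.135] 0.014123744086141383 [-0.97  0.46  0.42  1.99 -0.27  0.74 -0.52]
[-1.62637999 -0.34694919  1.9103472 ]
(array([-0.00e+00,  1.25e+02, -1.00e-01]), 0)
```

apply_moves(
  motion=[
    {"translation": [0, 12, 0], "turn": 0},
    {"translation": [0, 26, 0], "turn": 0},
    {"translation": [0, 40, 0], "turn": 0},
    {"translation": [0, 54, 0], "turn": 0},
    {"translation": [0, 68, 0], "turn": 0},
    {"translation": [0, 80, 0], "turn": 0},
    {"translation": [0, 90, 0], "turn": 0},
    {"translation": [0, 100, 0], "turn": 0},
  ],
)

```text
clock: 7.63
tcp_pos: [0.5742, 0.2636, 0.0942]
tcp_rot: [0.754, 0.657, -0.0, -0.0]
force: [-3.1, -0.4, 4.3]
finger_gap: 0.0136
```

apply_moves(
  motion=[
    {"translation": [0, 4, 0], "turn": 0},
    {"translation": [0, 8, 0], "turn": 0},
    {"translation": [0, 11, 0], "turn": 0},
    {"translation": [0, 14, 0], "turn": 0},
    {"translation": [0, 16, 0], "turn": 0},
    {"translation": [0, 18, 0], "turn": 0},
    {"translation": [0, 18, 0], "turn": 0},
    {"translation": [0, 18, 0], "turn": 0},
  ],
)

```text
clock: 8.3
tcp_pos: [0.5826, 0.2625, 0.094]
tcp_rot: [0.753, 0.658, -0.007, -0.006]
force: [-28.3, -1.2, 26.4]
finger_gap: 0.0141
```

Stalled against the end stop at 28 N. Release, lift and check.

apply_moves(
  motion=[
    {"translation": [0, -8, 0], "turn": 0},
    {"translation": [0, -8, 0], "turn": 0},
    {"translation": [0, -8, 0], "turn": 0},
    {"translation": [0, -8, 0], "turn": 0},
    {"translation": [0, -8, -10], "turn": 0},
    {"translation": [0, -8, -40], "turn": 0},
    {"translation": [0, -8, -80], "turn": 0},
    {"translation": [0, -8, -115], "turn": 0},
  ],
  claw=0.6,
)

```text
clock: 8.97
tcp_pos: [0.5843, 0.2617, 0.2113]
tcp_rot: [0.754, 0.657, -0.0, 0.0]
force: [-0.0, -0.2, 0.3]
finger_gap: 0.0527
```

apply_moves(
  motion=[
    {"translation": [-30, -5, -10], "turn": 0},
    {"translation": [-65, -10, -10], "turn": 0},
    {"translation": [-100, -15, -10], "turn": 0},
    {"translation": [-135, -20, -10], "turn": 0},
    {"translation": [-170, -25, -10], "turn": 0},
    {"translation": [-200, -30, -10], "turn": 0},
    {"translation": [-220, -35, -10], "turn": 0},
    {"translation": [-220, -35, -10], "turn": 0},
  ],
)

```text
clock: 9.63
tcp_pos: [0.5183, 0.0433, 0.2202]
tcp_rot: [0.756, 0.654, -0.0, 0.0]
force: [-0.2, -0.7, 0.4]
finger_gap: 0.0524
```

```bash
cat >> h.py <<'E'
def rep(im,C,n,m,box):
    u0,v0,u1,v1=box; k=np.zeros(m.shape,bool); k[v0:v1,u0:u1]=m[v0:v1,u0:u1]
    P=C[k]
    if len(P)<5: print(n,'none');return
    zt=np.percentile(P[:,2],80); P=P[abs(P[:,2]-zt)<.006]
    r=cv2.minAreaRect((P[:,:2]*1000).astype(np.float32)); b=cv2.boxPoints(r)
    e=max([b[1]-b[0],b[2]-b[1]],key=np.linalg.norm)
    print(n,len(P),'c',np.round(r[0],1),'med',np.round(np.median(P,0)*1000,1),'size',np.round(r[1],1),'deg',round(np.degrees(np.arctan2(e[1],e[0]))%180,1))
BX=dict(nylon=(345,192,376,222),extrA=(415,192,450,223),extrB=(343,235,379,263),brass=(382,234,410,266),tube=(423,232,456,268))
def pieces(fn):
    im,d,p=snap('top',fn);C=cloud(d,p);h=C[...,2]
    for n,b in BX.items(): rep(im,C,n,(h>.024)&(h<.045),b)
    return im,C
E
python3 - <<'E'
from h import *
st(); im,C=pieces('top2.png'); h=C[...,2]
hsv=cv2.cvtColor(im,cv2.COLOR_BGR2HSV)
rep(im,C,'grip',(hsv[...,1]>150)&(h>.1),(205,170,270,258))
rep(im,C,'tubfloor',(h<.03)&(h>.005),(200,195,290,262))
rep(im,C,'plate',(h<.088)&(h>.08),(185,120,310,275))
cv2.imwrite('pics/crop2.png',cv2.resize(im[110:290,120:470],None,fx=2.2,fy=2.2))
E
```

```text
9.6333 [0.5183 0.0433 0.2202] [ 7.561e-01  6.544e-01 -0.000e+00  5.000e-04] yawx [ 0.144  0.99   0.99  -0.144] 0.05237706816684236 [-0.67  0.24  0.56  1.96 -0.15  0.98 -0.19]
nylon none
extrA 248 c [ 579.2 -180. ] med [ 579.4 -179.8   32.1] size [31.  51.4] deg 111.5
extrB none
brass 148 c [477.4 -92.6] med [476.1 -92.9  32.5] size [49.7 19.2] deg 12.5
tube 264 c [ 477.2 -188. ] med [ 476.8 -188.    32.5] size [30.3 50.6] deg 140.8
grip 124 c [581.1 267.8] med [581.  267.3 118.2] size [56.  11.5] deg 81.9
tubfloor 3093 c [508.3 272.9] med [518.  283.4  13.7] size [208.8 131.2] deg 82.2
plate 5006 c [593.1 267.6] med [635.6 259.3  83.5] size [221.4 300.3] deg 172.2
```

View pics/crop2.png

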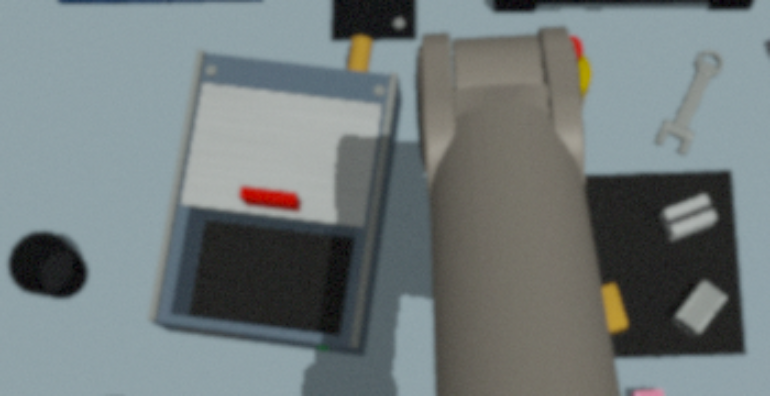

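```bash
python3 - <<'E'
from h import *
im,d,p=load('top2.png');C=cloud(d,p)
a=np.radians(-7.8);w=(C[...,:2]-np.array([.5931,.2676]))@np.array([[np.cos(a),-np.sin(a)],[np.sin(a),np.cos(a)]])
h=C[...,2]
k=(abs(w[...,1])<.05)
for lo in np.arange(-.16,0.0,.005):
    m=k&(w[...,0]>=lo)&(w[...,0]<lo+.005)&(h>.0); print(round(lo*1000),np.round(np.percentile(h[m],[10,50,90])*1000), end=' | ')
print()
k=(abs(w[...,0]+.08)<.03)
for lo in np.arange(-.12,.12,.005):
    m=k&(w[...,1]>=lo)&(w[...,1]<lo+.005)&(h>.0); print(round(lo*1000),np.round(np.percentile(h[m],[10,50,90])*1000), end=' | ')
print()
s=st();print('extrB',go(.480,-.002,.10,yaw=np.radians(74.3)),'washdir',np.cos(a),np.sin(a))
E
```

```text
-160 [0. 2. 4.] | -155 [ 1. 28. 60.] | -150 [20. 75. 79.] | -145 [74. 76. 79.] | -140 [74. 74. 76.] | -135 [12. 13. 16.] | -130 [11. 13. 16.] | -125 [11. 14. 17.] | -120 [11. 14. 17.] | -115 [11. 13. 15.] | -110 [10. 13. 16.] | -105 [11. 14. 17.] | -100 [11. 13. 16.] | -95 [11. 14. 17.] | -90 [11. 14. 16.] | -85 [10. 13. 16.] | -80 [10. 14. 16.] | -75 [10. 13. 16.] | -70 [10. 13. 16.] | -65 [10. 13. 16.] | -60 [10. 14. 17.] | -55 [10. 13. 16.] | -50 [10. 14. 16.] | -45 [11. 14. 16.] | -40 [11. 13. 16.] | -35 [10. 13. 16.] | -30 [10. 13. 15.] | -25 [13. 41. 85.] | -20 [ 25.  83. 113.] | -15 [ 82. 115. 120.] | -10 [ 81. 117. 120.] | -5 [ 82.  86. 118.] | 
-120 [0. 2. 4.] | -115 [ 2. 38. 79.] | -110 [26. 83. 86.] | -105 [74. 79. 85.] | -100 [73. 76. 80.] | -95 [73. 77. 79.] | Traceback (most recent call last):
  File "<stdin>", line 11, in <module>
    return _quantile_unchecked(
        a, q, axis, out, overwrite_input, method, keepdims, weights)
    return _ureduce(a,
                    func=_quantile_ureduce_func,
    ...<5 lines>...
                    overwrite_input=overwrite_input,
                    method=method)
    r = func(a, **kwargs)
    result = _quantile(arr,
                       quantiles=q,
    ...<2 lines>...
                       out=out,
                       weights=wgt)
    slices_having_nans = np.isnan(arr[-1, ...])
                                  ~~~^^^^^^^^^
IndexError: index -1 is out of bounds for axis 0 with size 0
```

```bash
python3 - <<'E'
from h import *
s=st();print('extrB',go(.480,-.002,.10,yaw=np.radians(74.3)))
E
```

```text
9.6833 [0.5192 0.0462 0.2202] [7.553e-01 6.554e-01 6.000e-04 3.000e-04] yawx [ 0.141  0.99   0.99  -0.141] 0.05282978820880018 [-0.68  0.24  0.56  1.95 -0.15  0.98 -0.19]
extrB (array([-53.3, -32.2, 120.1]), np.float64(0.133))
```

apply_moves(
  motion=[
    {"translation": [-12, -7, 10], "turn": 0.05},
    {"translation": [-26, -15, 35], "turn": 0.1},
    {"translation": [-40, -24, 60], "turn": 0.13},
    {"translation": [-53, -32, 80], "turn": 0.13},
    {"translation": [-53, -32, 100], "turn": 0.13},
    {"translation": [-53, -32, 115], "turn": 0.13},
    {"translation": [-53, -32, 120], "turn": 0.13},
    {"translation": [-53, -32, 120], "turn": 0.13},
  ],
  claw=0.65,
)

```text
clock: 10.35
tcp_pos: [0.4804, 0.0017, 0.0985]
tcp_rot: [0.794, 0.608, -0.001, -0.0]
force: [-0.9, -1.0, 1.1]
finger_gap: 0.0571
```

```bash
cat >> h.py <<'E'
def wpieces(fn=None,zt=.033):
    im,d,p=snap('wrist',fn);C=cloud(d,p)
    m=((C[...,2]>zt-.006)&(C[...,2]<zt+.006)&(d>0)).astype(np.uint8)
    m=cv2.morphologyEx(m,cv2.MORPH_OPEN,np.ones((5,5)))
    n,l,stt,_=cv2.connectedComponentsWithStats(m)
    for i in range(1,n):
        if stt[i,4]<400: continue
        k=l==i; r=cv2.minAreaRect((C[k][:,:2]*1000).astype(np.float32)); b=cv2.boxPoints(r);e=max([b[1]-b[0],b[2]-b[1]],key=np.linalg.norm)
        v,u=np.where(k)
        print('w',int(u.mean()),int(v.mean()),'c',np.round(r[0],1),'size',np.round(r[1],1),'deg',round(np.degrees(np.arctan2(e[1],e[0]))%180,1),'bgr',im[k].mean(0).round())
E
python3 - <<'E'
from h import *
s=st();wpieces('w2.png');print('extrB',go(.480,-.002,.006,yaw=np.radians(74.3)))
E
```

```text
10.35 [0.4804 0.0017 0.0985] [ 7.943e-01  6.076e-01 -8.000e-04 -2.000e-04] yawx [ 0.262  0.965  0.965 -0.262] 0.057131297519184394 [-0.57  0.37  0.53  2.15 -0.29  0.69 -0.11]
w 596 103 c [661.3  43.3] size [59.3 52.2] deg 87.4 bgr [ 80. 241. 246.]
w 475 220 c [583.1  -6.4] size [50.2 30.6] deg 32.0 bgr [180.  95.  48.]
w 315 259 c [479.6  -5.4] size [50.4 30.1] deg 74.6 bgr [206. 205. 204.]
extrB (array([-3.7,  0. , 93.3]), np.float64(0.009))
```

View pics/w2.png

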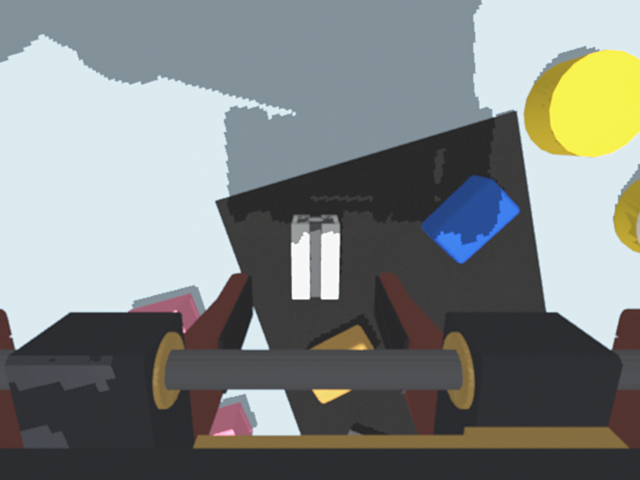

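The profile (315,258) is centred between the fingers, with the pink blocks and nylon clear. Descend and grip.

apply_moves(
  motion=[
    {"translation": [-3, 0, 20], "turn": 0},
    {"translation": [-6, 0, 40], "turn": 0},
    {"translation": [-6, 0, 60], "turn": 0},
    {"translation": [-6, 0, 78], "turn": 0},
    {"translation": [-6, 0, 88], "turn": 0},
    {"translation": [-6, 0, 92], "turn": 0},
    {"translation": [-6, 0, 92], "turn": 0},
    {"translation": [-6, 0, 92], "turn": 0},
  ],
)

```text
clock: 11.07
tcp_pos: [0.4796, -0.0047, 0.008]
tcp_rot: [0.795, 0.607, 0.001, 0.0]
force: [-0.1, -0.3, 0.8]
finger_gap: 0.0574
```

apply_moves(
  motion=[
    {"translation": [0, 0, 0], "turn": 0},
    {"translation": [0, 0, 0], "turn": 0},
    {"translation": [0, 0, 0], "turn": 0},
    {"translation": [0, 0, 0], "turn": 0},
    {"translation": [0, 0, 0], "turn": 0},
    {"translation": [0, 0, 0], "turn": 0},
    {"translation": [0, 0, 0], "turn": 0},
    {"translation": [0, 0, 0], "turn": 0},
  ],
  claw=0,
  force=35,
)

```text
clock: 11.73
tcp_pos: [0.479, -0.0048, 0.0076]
tcp_rot: [0.795, 0.607, 0.0, 0.0]
force: [-0.5, 0.6, 6.0]
finger_gap: 0.0296
```

apply_moves(
  motion=[
    {"translation": [0, 0, -10], "turn": 0},
    {"translation": [0, 0, -35], "turn": 0},
    {"translation": [0, 0, -70], "turn": 0},
    {"translation": [0, 0, -105], "turn": 0},
    {"translation": [0, 0, -135], "turn": 0},
    {"translation": [0, 0, -150], "turn": 0},
    {"translation": [0, 0, -150], "turn": 0},
    {"translation": [0, 0, -150], "turn": 0},
  ],
)

```text
clock: 12.4
tcp_pos: [0.4788, -0.0046, 0.1579]
tcp_rot: [0.795, 0.607, 0.001, 0.0]
force: [-0.2, 0.7, -0.6]
finger_gap: 0.0295
```

```bash
python3 - <<'E'
from h import *
s=st();print('P3',go(.5365,.2299,.15,yaw=np.radians(-7.8)))
E
```

```text
12.4 [ 0.4788 -0.0046  0.1579] [0.7945 0.6072 0.0009 0.    ] yawx [ 0.263  0.965  0.965 -0.263] 0.029499697889204018 [-0.63  0.26  0.6   2.11 -0.2   0.82 -0.17]
P3 (array([241.4,  -5.9,   8.2]), np.float64(1.441))
```

apply_moves(
  motion=[
    {"translation": [30, 0, -5], "turn": 0.12},
    {"translation": [60, -1, -10], "turn": 0.24},
    {"translation": [90, -2, -10], "turn": 0.36},
    {"translation": [120, -3, -10], "turn": 0.48},
    {"translation": [150, -4, -10], "turn": 0.6},
    {"translation": [180, -5, -10], "turn": 0.72},
    {"translation": [210, -6, -5], "turn": 0.84},
    {"translation": [241, -6, 0], "turn": 0.96},
  ],
)

```text
clock: 13.07
tcp_pos: [0.5353, 0.2301, 0.1554]
tcp_rot: [0.986, 0.169, -0.001, 0.001]
force: [-0.9, -0.4, -1.3]
finger_gap: 0.0301
```

apply_moves(
  motion=[
    {"translation": [0, 0, 0], "turn": 0.12},
    {"translation": [0, 0, 0], "turn": 0.24},
    {"translation": [0, 0, 0], "turn": 0.36},
    {"translation": [0, 0, 0], "turn": 0.48},
    {"translation": [0, 0, 0], "turn": 0.48},
    {"translation": [0, 0, 0], "turn": 0.48},
    {"translation": [0, 0, 0], "turn": 0.48},
    {"translation": [0, 0, 0], "turn": 0.48},
  ],
)

```text
clock: 13.73
tcp_pos: [0.536, 0.229, 0.1568]
tcp_rot: [0.998, -0.067, -0.0, 0.0]
force: [0.1, -0.3, -0.9]
finger_gap: 0.0296
```

```bash
python3 - <<'E'
from h import *
s=st();print('P3',go(.5365,.2299,.048,yaw=np.radians(-7.8)))
im,d,p=snap('wrist','w3.png')
E
```

```text
13.7333 [0.536  0.229  0.1568] [ 9.978e-01 -6.650e-02 -4.000e-04  2.000e-04] yawx [ 0.991 -0.133 -0.133 -0.991] 0.02955682743713356 [-1.13  0.52  0.84  1.88 -0.48  0.95 -1.77]
P3 (array([  0.5,  -1. , 108.8]), np.float64(0.003))
```

View pics/w3.png

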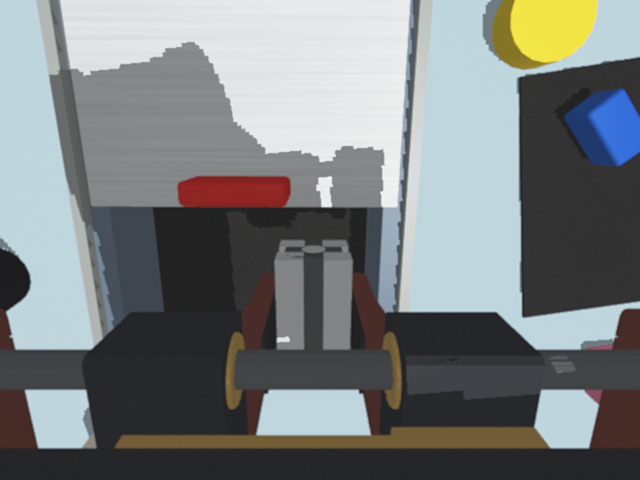

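The profile (313,300) is held above the tub mouth, with the grip (235,192) beyond it. Lower to TCP 48 mm and release.

apply_moves(
  motion=[
    {"translation": [0, -1, 20], "turn": 0},
    {"translation": [0, -1, 40], "turn": 0},
    {"translation": [0, -1, 60], "turn": 0},
    {"translation": [0, -1, 80], "turn": 0},
    {"translation": [0, -1, 95], "turn": 0},
    {"translation": [0, -1, 105], "turn": 0},
    {"translation": [0, -1, 109], "turn": 0},
    {"translation": [0, -1, 109], "turn": 0},
  ],
)

```text
clock: 14.45
tcp_pos: [0.5361, 0.23, 0.0477]
tcp_rot: [0.998, -0.067, -0.0, 0.0]
force: [-1.4, -0.0, -0.8]
finger_gap: 0.0298
```

apply_moves(
  motion=[
    {"translation": [0, 0, 0], "turn": 0},
    {"translation": [0, 0, 0], "turn": 0},
    {"translation": [0, 0, 0], "turn": 0},
    {"translation": [0, 0, 0], "turn": 0},
    {"translation": [0, 0, -20], "turn": 0},
    {"translation": [0, 0, -60], "turn": 0},
    {"translation": [0, 0, -100], "turn": 0},
    {"translation": [0, 0, -135], "turn": 0},
  ],
  claw=0.6,
)

```text
clock: 15.12
tcp_pos: [0.5366, 0.2298, 0.1856]
tcp_rot: [0.998, -0.068, 0.0, -0.0]
force: [1.5, -0.1, 1.3]
finger_gap: 0.0528
```

```bash
python3 - <<'E'
from h import *
s=st();im,C=pieces('top3.png')
print('brass',go(.476,-.089,.10,yaw=np.radians(14)))
E
```

```text
15.1167 [0.5366 0.2298 0.1856] [ 9.977e-01 -6.790e-02  4.000e-04 -1.000e-04] yawx [ 0.991 -0.135 -0.135 -0.991] 0.05281032270658419 [-1.16  0.49  0.88  1.86 -0.45  1.   -1.8 ]
nylon 240 c [583.3  -4. ] med [582.   -3.7  32.5] size [50.  30.8] deg 31.6
extrA 242 c [ 579.1 -180.2] med [ 579.2 -179.8   31.9] size [30.5 50. ] deg 110.9
extrB none
brass 251 c [476.4 -87.3] med [475.7 -86.8  32.7] size [49.3 30.3] deg 15.2
tube 235 c [ 499.3 -207. ] med [ 498.  -205.8   32.2] size [30.1 49.7] deg 140.7
brass (array([-21.1, 326. ,  89.7]), np.float64(-0.381))
```

The tube has been knocked aside (now about 499,-207). Brass next.

apply_moves(
  motion=[
    {"translation": [-3, 40, 0], "turn": -0.05},
    {"translation": [-6, 80, 0], "turn": -0.1},
    {"translation": [-9, 120, 0], "turn": -0.15},
    {"translation": [-12, 160, 0], "turn": -0.2},
    {"translation": [-15, 200, 0], "turn": -0.25},
    {"translation": [-18, 240, 0], "turn": -0.3},
    {"translation": [-20, 280, 5], "turn": -0.35},
    {"translation": [-21, 315, 15], "turn": -0.38},
  ],
)

```text
clock: 15.83
tcp_pos: [0.473, -0.0814, 0.1692]
tcp_rot: [0.992, 0.123, 0.002, -0.0]
force: [0.7, -0.2, 0.2]
finger_gap: 0.0529
```

apply_moves(
  motion=[
    {"translation": [3, 10, 20], "turn": 0},
    {"translation": [3, 10, 40], "turn": 0},
    {"translation": [3, 10, 60], "turn": 0},
    {"translation": [3, 10, 75], "turn": 0},
    {"translation": [3, 10, 75], "turn": 0},
    {"translation": [3, 10, 75], "turn": 0},
    {"translation": [3, 10, 75], "turn": 0},
    {"translation": [3, 10, 75], "turn": 0},
  ],
)

```text
clock: 16.5
tcp_pos: [0.4793, -0.0881, 0.0943]
tcp_rot: [0.993, 0.122, 0.001, 0.0]
force: [-0.2, 0.9, 0.2]
finger_gap: 0.053
```

```bash
python3 - <<'E'
from h import *
s=st();wpieces('w4.png')
print('brass',go(.476,-.0885,.007,yaw=np.radians(14.5)))
E
```

```text
16.5 [ 0.4793 -0.0881  0.0943] [0.9925 0.1222 0.001  0.    ] yawx [ 0.97   0.242  0.242 -0.97 ] 0.05296333506445683 [-0.55  0.44  0.76  2.15 -0.47  0.72 -0.81]
w 214 45 c [582.9  -7. ] size [50.  30.3] deg 31.3 bgr [153.  81.  45.]
w 512 132 c [ 578.5 -183.2] size [30.1 51.2] deg 110.9 bgr [211. 210. 209.]
w 314 257 c [476.1 -90.3] size [49.7 29.5] deg 14.9 bgr [105. 191. 217.]
w 505 268 c [ 499.  -210.2] size [31.6 50.3] deg 141.2 bgr [217. 218. 215.]
w 333 412 c [ 366.3 -132.1] size [42.3 30.1] deg 3.9 bgr [223. 192. 246.]
brass (array([-3.5, -0.3, 87.2]), np.float64(-0.008))
```

apply_moves(
  motion=[
    {"translation": [-3, 1, 20], "turn": 0},
    {"translation": [-3, 1, 40], "turn": 0},
    {"translation": [-3, 1, 60], "turn": 0},
    {"translation": [-3, 1, 75], "turn": 0},
    {"translation": [-3, 1, 84], "turn": 0},
    {"translation": [-3, 1, 87], "turn": 0},
    {"translation": [-3, 1, 87], "turn": 0},
    {"translation": [-3, 1, 87], "turn": 0},
  ],
)

```text
clock: 17.22
tcp_pos: [0.4764, -0.0899, 0.0069]
tcp_rot: [0.993, 0.122, 0.001, 0.0]
force: [0.8, -0.1, -0.1]
finger_gap: 0.0531
```

apply_moves(
  motion=[
    {"translation": [0, 0, 0], "turn": 0},
    {"translation": [0, 0, 0], "turn": 0},
    {"translation": [0, 0, 0], "turn": 0},
    {"translation": [0, 0, 0], "turn": 0},
    {"translation": [0, 0, 0], "turn": 0},
    {"translation": [0, 0, 0], "turn": 0},
    {"translation": [0, 0, 0], "turn": 0},
    {"translation": [0, 0, 0], "turn": 0},
  ],
  claw=0,
  force=50,
)

```text
clock: 17.88
tcp_pos: [0.4761, -0.0896, 0.0066]
tcp_rot: [0.993, 0.122, 0.0, -0.0]
force: [-1.3, 1.1, 7.1]
finger_gap: 0.0299
```

apply_moves(
  motion=[
    {"translation": [0, 0, -10], "turn": 0},
    {"translation": [0, 0, -35], "turn": 0},
    {"translation": [0, 0, -70], "turn": 0},
    {"translation": [0, 0, -105], "turn": 0},
    {"translation": [0, 0, -135], "turn": 0},
    {"translation": [0, 0, -155], "turn": 0},
    {"translation": [0, 0, -155], "turn": 0},
    {"translation": [0, 0, -155], "turn": 0},
  ],
)

```text
clock: 18.55
tcp_pos: [0.4759, -0.0893, 0.1617]
tcp_rot: [0.992, 0.122, 0.001, -0.0]
force: [1.0, 0.1, -3.7]
finger_gap: 0.0299
```

```bash
python3 - <<'E'
from h import *
s=st();print('P4',go(.5487,.3191,.15,yaw=np.radians(-7.8)),'P1',go(.483,.2372,.15,yaw=np.radians(-7.8)))
E
```

```text
18.55 [ 0.4759 -0.0893  0.1617] [ 9.925e-01  1.224e-01  8.000e-04 -4.000e-04] yawx [ 0.97   0.243  0.243 -0.97 ] 0.029906555237899327 [-0.67  0.33  0.88  2.11 -0.33  0.85 -0.91]
P4 (array([ 169.8, -378.5,   12.3]), np.float64(0.381)) P1 (array([  86.2, -315. ,   12.1]), np.float64(0.381))
```

apply_moves(
  motion=[
    {"translation": [14, -34, -5], "turn": 0.04},
    {"translation": [28, -68, -10], "turn": 0.08},
    {"translation": [43, -102, -10], "turn": 0.12},
    {"translation": [58, -136, -10], "turn": 0.16},
    {"translation": [73, -170, -10], "turn": 0.2},
    {"translation": [88, -204, -10], "turn": 0.24},
    {"translation": [103, -238, -10], "turn": 0.28},
    {"translation": [118, -272, -10], "turn": 0.32},
  ],
)

```text
clock: 19.22
tcp_pos: [0.5228, 0.2041, 0.169]
tcp_rot: [0.999, -0.039, -0.002, 0.001]
force: [0.1, 0.2, -3.9]
finger_gap: 0.0301
```

```bash
python3 - <<'E'
from h import *
s=st();print('P4',go(.5487,.3191,.15,yaw=np.radians(-7.8)))
E
```

```text
19.2167 [0.5228 0.2041 0.169 ] [ 0.9993 -0.0386 -0.0017  0.001 ] yawx [ 0.997 -0.077 -0.077 -0.997] 0.030106714742481715 [-1.15  0.48  0.89  1.92 -0.45  0.96 -1.69]
P4 (array([  17. , -116.7,   18.7]), np.float64(0.059))
```

apply_moves(
  motion=[
    {"translation": [5, -30, 0], "turn": 0.03},
    {"translation": [10, -60, 0], "turn": 0.06},
    {"translation": [15, -90, 5], "turn": 0.06},
    {"translation": [17, -113, 15], "turn": 0.06},
    {"translation": [17, -113, 18], "turn": 0.06},
    {"translation": [17, -113, 18], "turn": 0.06},
    {"translation": [17, -113, 18], "turn": 0.06},
    {"translation": [17, -113, 18], "turn": 0.06},
  ],
)

```text
clock: 19.88
tcp_pos: [0.5496, 0.312, 0.1526]
tcp_rot: [0.998, -0.069, -0.0, 0.001]
force: [-0.2, -0.9, -3.0]
finger_gap: 0.0297
```

```bash
python3 - <<'E'
from h import *
s=st();print('P4',go(.5487,.3191,.048,yaw=np.radians(-7.8)))
E
```

```text
19.8833 [0.5496 0.312  0.1526] [ 9.976e-01 -6.880e-02 -5.000e-04  8.000e-04] yawx [ 0.991 -0.137 -0.137 -0.991] 0.029741813512937806 [-1.2   0.62  0.84  1.77 -0.54  1.   -1.85]
P4 (array([ -1.8,  -7. , 104.6]), np.float64(-0.002))
```

apply_moves(
  motion=[
    {"translation": [-2, -3, 20], "turn": 0},
    {"translation": [-2, -6, 40], "turn": 0},
    {"translation": [-2, -6, 60], "turn": 0},
    {"translation": [-2, -6, 80], "turn": 0},
    {"translation": [-2, -6, 95], "turn": 0},
    {"translation": [-2, -6, 104], "turn": 0},
    {"translation": [-2, -6, 104], "turn": 0},
    {"translation": [-2, -6, 104], "turn": 0},
  ],
)

```text
clock: 20.55
tcp_pos: [0.549, 0.3199, 0.0496]
tcp_rot: [0.998, -0.068, 0.0, 0.0]
force: [-0.4, 0.3, -3.9]
finger_gap: 0.0296
```

apply_moves(
  motion=[
    {"translation": [0, 0, 0], "turn": 0},
    {"translation": [0, 0, 0], "turn": 0},
    {"translation": [0, 0, 0], "turn": 0},
    {"translation": [0, 0, 0], "turn": 0},
    {"translation": [0, 0, -20], "turn": 0},
    {"translation": [0, 0, -60], "turn": 0},
    {"translation": [0, 0, -100], "turn": 0},
    {"translation": [0, 0, -135], "turn": 0},
  ],
  claw=0.6,
)

```text
clock: 21.22
tcp_pos: [0.549, 0.3201, 0.1868]
tcp_rot: [0.998, -0.068, 0.001, -0.0]
force: [0.9, 0.4, -0.2]
finger_gap: 0.0529
```

```bash
sed -i "s/tube=(423,232,456,268)/tube=(420,215,475,285)/" h.py; python3 - <<'E'
from h import *
s=st();im,C=pieces('top4.png')
rep(im,C,'tub',(C[...,2]>.035)&(C[...,2]<.06),(203,198,280,255))
print('tube',go(.498,-.208,.18,yaw=np.radians(-39)),go(.56,.05,.18))
cv2.imwrite('pics/crop4.png',cv2.resize(im[110:290,180:480],None,fx=2.6,fy=2.6))
E
```

```text
21.2167 [0.549  0.3201 0.1868] [ 9.977e-01 -6.780e-02  5.000e-04 -2.000e-04] yawx [ 0.991 -0.135 -0.135 -0.991] 0.05287272930226231 [-1.23  0.59  0.88  1.73 -0.51  1.06 -1.89]
nylon 243 c [582.9  -4. ] med [582.5  -3.8  32.7] size [49.9 30.5] deg 32.3
extrA 242 c [ 579.3 -180. ] med [ 578.9 -179.4   31.9] size [30.9 51.4] deg 111.3
extrB none
brass none
tube 267 c [ 518.5 -184.8] med [ 500.4 -206.5   32.4] size [88.6 50.7] deg 50.1
tub 465 c [536.5 282.3] med [542.7 272.6  42.9] size [ 80.2 185.9] deg 94.2
tube (array([ 17.5, 531.8,  10. ]), np.float64(0.544)) (array([ 43.9, 267.8,  12.2]), 0)
```

View pics/crop4.png

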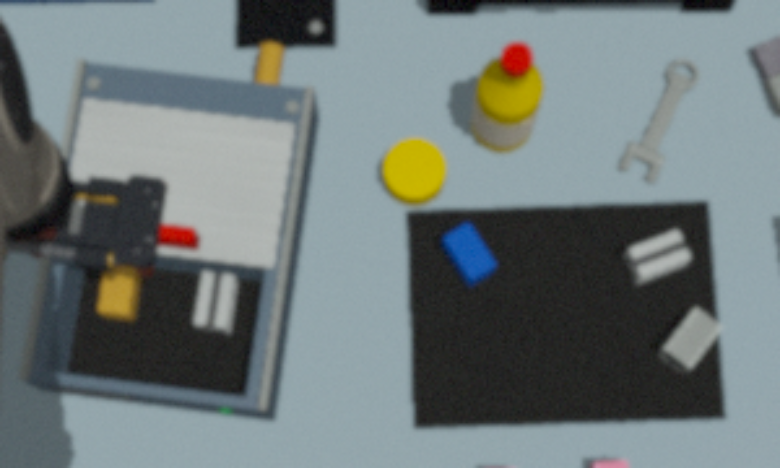

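In the tub: brass (120,293) and profile (217,302). The second profile is next, since it clears the tube better.

apply_moves(
  motion=[
    {"translation": [5, 39, 0], "turn": 0.1},
    {"translation": [10, 78, 0], "turn": 0.2},
    {"translation": [15, 117, 0], "turn": 0.3},
    {"translation": [20, 156, 0], "turn": 0.4},
    {"translation": [25, 195, 0], "turn": 0.5},
    {"translation": [30, 234, 0], "turn": 0.6},
    {"translation": [40, 273, 0], "turn": 0.7},
    {"translation": [50, 312, 0], "turn": 0.8},
  ],
)

```text
clock: 21.93
tcp_pos: [0.5559, 0.003, 0.1846]
tcp_rot: [0.892, -0.453, 0.0, -0.001]
force: [1.0, 1.3, 0.1]
finger_gap: 0.0524
```

```bash
python3 - <<'E'
from h import *
s=st();print('extrA',go(.579,-.1815,.10,yaw=np.radians(-69)))
E
```

```text
21.9333 [0.5559 0.003  0.1846] [ 8.917e-01 -4.527e-01  2.000e-04 -7.000e-04] yawx [ 0.59  -0.807 -0.807 -0.59 ] 0.0523802013767364 [-0.92  0.55  1.11  1.93 -0.58  1.03 -2.06]
extrA (array([162.6,  90.4,  84.4]), np.float64(0.265))
```

Joint 3 is creeping towards its limit, so I unwind the wrist by half a turn the other way on the way there.

apply_moves(
  motion=[
    {"translation": [20, 11, 0], "turn": -0.12},
    {"translation": [40, 22, 0], "turn": -0.24},
    {"translation": [60, 33, 0], "turn": -0.36},
    {"translation": [80, 44, 0], "turn": -0.48},
    {"translation": [100, 55, 0], "turn": -0.6},
    {"translation": [120, 66, 0], "turn": -0.72},
    {"translation": [140, 77, 0], "turn": -0.84},
    {"translation": [162, 90, 0], "turn": -0.96},
  ],
)

```text
clock: 22.6
tcp_pos: [0.5802, -0.1799, 0.1845]
tcp_rot: [1.0, 0.016, 0.0, -0.0]
force: [0.8, 0.6, -0.6]
finger_gap: 0.0526
```

apply_moves(
  motion=[
    {"translation": [0, 0, 0], "turn": -0.12},
    {"translation": [0, 0, 0], "turn": -0.24},
    {"translation": [0, 0, 0], "turn": -0.36},
    {"translation": [0, 0, 0], "turn": -0.48},
    {"translation": [0, 0, 0], "turn": -0.6},
    {"translation": [0, 0, 0], "turn": -0.72},
    {"translation": [0, 0, 0], "turn": -0.84},
    {"translation": [0, 0, 0], "turn": -0.96},
  ],
)

```text
clock: 23.27
tcp_pos: [0.5799, -0.1795, 0.1845]
tcp_rot: [0.88, 0.475, 0.0, 0.0]
force: [0.1, 0.1, -0.4]
finger_gap: 0.0525
```

apply_moves(
  motion=[
    {"translation": [0, 0, 0], "turn": -0.12},
    {"translation": [0, 0, 0], "turn": -0.24},
    {"translation": [0, 0, 0], "turn": -0.36},
    {"translation": [0, 0, 0], "turn": -0.48},
    {"translation": [0, 0, 0], "turn": -0.6},
    {"translation": [0, 0, 0], "turn": -0.72},
    {"translation": [0, 0, 0], "turn": -0.84},
    {"translation": [0, 0, 0], "turn": -0.96},
  ],
)

```text
clock: 23.93
tcp_pos: [0.5799, -0.1795, 0.1845]
tcp_rot: [0.561, 0.828, 0.0, 0.0]
force: [-0.6, 0.0, 1.4]
finger_gap: 0.0526
```

```bash
python3 - <<'E'
from h import *
s=st();print('extrA',go(.579,-.1815,.10,yaw=np.radians(-69)));wpieces('w5.png')
E
```

```text
23.9333 [ 0.5799 -0.1795  0.1845] [5.610e-01 8.278e-01 1.000e-04 3.000e-04] yawx [-0.371  0.929  0.929  0.371] 0.05260989111153637 [-0.05  0.41  0.33  1.78 -0.16  0.97  0.72]
extrA (array([-1.5, -1.6, 84.5]), np.float64(0.013))
w 401 19 c [583.6  -7.2] size [50.2 30. ] deg 31.6 bgr [146.  78.  43.]
w 527 15 c [671.4  27. ] size [58.4 25.6] deg 21.6 bgr [ 79. 238. 244.]
w 77 66 c [ 362.  -132.4] size [52.2 30. ] deg 3.7 bgr [223. 192. 245.]
w 18 155 c [ 331.  -217.7] size [32.  49.4] deg 111.8 bgr [218. 186. 243.]
w 214 220 c [ 499.5 -210. ] size [30.9 50. ] deg 140.3 bgr [231. 233. 230.]
w 311 225 c [ 579.4 -183. ] size [29.5 50.7] deg 111.1 bgr [175. 174. 172.]
w 602 263 c [ 829.9 -120.7] size [123.7   3.6] deg 90.0 bgr [32. 29. 29.]
```

apply_moves(
  motion=[
    {"translation": [-2, -2, 30], "turn": 0.01},
    {"translation": [-2, -2, 60], "turn": 0.01},
    {"translation": [-2, -2, 90], "turn": 0.01},
    {"translation": [-2, -2, 120], "turn": 0.01},
    {"translation": [-2, -2, 145], "turn": 0.01},
    {"translation": [-2, -2, 165], "turn": 0.01},
    {"translation": [-2, -2, 174], "turn": 0.01},
    {"translation": [-2, -2, 177], "turn": 0.01},
  ],
)

```text
clock: 24.65
tcp_pos: [0.5777, -0.1818, 0.0057]
tcp_rot: [0.568, 0.823, -0.001, -0.001]
force: [-0.4, -0.1, 0.3]
finger_gap: 0.0526
```

apply_moves(
  motion=[
    {"translation": [0, 0, 0], "turn": 0},
    {"translation": [0, 0, 0], "turn": 0},
    {"translation": [0, 0, 0], "turn": 0},
    {"translation": [0, 0, 0], "turn": 0},
    {"translation": [0, 0, 0], "turn": 0},
    {"translation": [0, 0, 0], "turn": 0},
    {"translation": [0, 0, 0], "turn": 0},
    {"translation": [0, 0, 0], "turn": 0},
  ],
  claw=0,
  force=40,
)

```text
clock: 25.32
tcp_pos: [0.5797, -0.1821, 0.0085]
tcp_rot: [0.568, 0.823, 0.001, 0.001]
force: [-0.2, 0.4, 7.1]
finger_gap: 0.0295
```

apply_moves(
  motion=[
    {"translation": [0, 0, -10], "turn": 0},
    {"translation": [0, 0, -35], "turn": 0},
    {"translation": [0, 0, -70], "turn": 0},
    {"translation": [0, 0, -105], "turn": 0},
    {"translation": [0, 0, -135], "turn": 0},
    {"translation": [0, 0, -160], "turn": 0},
    {"translation": [0, 0, -160], "turn": 0},
    {"translation": [0, 0, -160], "turn": 0},
  ],
)

```text
clock: 25.98
tcp_pos: [0.5795, -0.1821, 0.1692]
tcp_rot: [0.567, 0.823, 0.001, 0.002]
force: [-0.9, 0.4, -0.4]
finger_gap: 0.0299
```

```bash
python3 - <<'E'
from h import *
s=st();print('mid',go(.54,.05,.17),'P1',go(.483,.2372,.15,yaw=np.radians(-7.8)))
E
```

```text
25.9833 [ 0.5795 -0.1821  0.1692] [5.675e-01 8.234e-01 8.000e-04 1.500e-03] yawx [-0.356  0.934  0.935  0.356] 0.029878129043839297 [-0.05  0.43  0.33  1.8  -0.17  0.94  0.72]
mid (array([230.9,  45.7,  -1. ]), 0) P1 (array([426.2,  59. ,  18.7]), np.float64(-1.071))
```

apply_moves(
  motion=[
    {"translation": [30, 5, 0], "turn": -0.1},
    {"translation": [60, 10, 0], "turn": -0.2},
    {"translation": [95, 17, 0], "turn": -0.3},
    {"translation": [130, 24, 0], "turn": -0.4},
    {"translation": [165, 31, 0], "turn": -0.5},
    {"translation": [200, 38, 0], "turn": -0.6},
    {"translation": [235, 44, 0], "turn": -0.7},
    {"translation": [270, 48, 0], "turn": -0.8},
  ],
)

```text
clock: 26.65
tcp_pos: [0.5258, 0.0891, 0.1658]
tcp_rot: [0.199, 0.98, -0.001, -0.001]
force: [1.0, -0.2, -0.1]
finger_gap: 0.0296
```

```bash
python3 - <<'E'
from h import *
s=st();print('P1',go(.483,.2372,.15,yaw=np.radians(-7.8)))
E
```

```text
26.65 [0.5258 0.0891 0.1658] [ 1.995e-01  9.799e-01 -5.000e-04 -1.200e-03] yawx [-0.92   0.391  0.391  0.92 ] 0.029574481283990928 [-0.35  0.31  0.07  1.95 -0.03  0.88  0.91]
P1 (array([ 97.3, 119.6,  15.8]), np.float64(-0.266))
```

apply_moves(
  motion=[
    {"translation": [24, 30, 0], "turn": -0.08},
    {"translation": [48, 60, 0], "turn": -0.16},
    {"translation": [72, 90, 5], "turn": -0.24},
    {"translation": [96, 115, 10], "turn": -0.27},
    {"translation": [96, 117, 15], "turn": -0.27},
    {"translation": [96, 117, 15], "turn": -0.27},
    {"translation": [96, 117, 15], "turn": -0.27},
    {"translation": [96, 117, 15], "turn": -0.27},
  ],
)

```text
clock: 27.32
tcp_pos: [0.4858, 0.231, 0.1516]
tcp_rot: [0.07, 0.998, -0.001, -0.0]
force: [-0.2, 0.3, -0.3]
finger_gap: 0.0303
```

```bash
python3 - <<'E'
from h import *
s=st();print('P1',go(.483,.2372,.048,yaw=np.radians(-7.8)))
E
```

```text
27.3167 [0.4858 0.231  0.1516] [ 6.970e-02  9.976e-01 -8.000e-04 -5.000e-04] yawx [-0.99   0.139  0.139  0.99 ] 0.030305379683302033 [-0.53  0.34 -0.04  1.95  0.02  0.86  0.86]
P1 (array([  3.5,   6. , 103.6]), np.float64(-0.003))
```

apply_moves(
  motion=[
    {"translation": [3, 3, 20], "turn": 0},
    {"translation": [3, 5, 40], "turn": 0},
    {"translation": [3, 5, 60], "turn": 0},
    {"translation": [3, 5, 80], "turn": 0},
    {"translation": [3, 5, 95], "turn": 0},
    {"translation": [3, 5, 103], "turn": 0},
    {"translation": [3, 5, 103], "turn": 0},
    {"translation": [3, 5, 103], "turn": 0},
  ],
)

```text
clock: 27.98
tcp_pos: [0.4838, 0.2374, 0.0495]
tcp_rot: [0.069, 0.998, -0.0, 0.0]
force: [0.3, -0.0, 0.3]
finger_gap: 0.0297
```

apply_moves(
  motion=[
    {"translation": [0, 0, 0], "turn": 0},
    {"translation": [0, 0, 0], "turn": 0},
    {"translation": [0, 0, 0], "turn": 0},
    {"translation": [0, 0, 0], "turn": 0},
    {"translation": [0, 0, -20], "turn": 0},
    {"translation": [0, 0, -60], "turn": 0},
    {"translation": [0, 0, -100], "turn": 0},
    {"translation": [0, 0, -135], "turn": 0},
  ],
  claw=0.6,
)

```text
clock: 28.65
tcp_pos: [0.4833, 0.2384, 0.1867]
tcp_rot: [0.068, 0.998, 0.0, 0.0]
force: [0.7, 0.4, -0.8]
finger_gap: 0.0527
```

apply_moves(
  motion=[
    {"translation": [-10, -38, 0], "turn": 0},
    {"translation": [-20, -76, 0], "turn": 0},
    {"translation": [-30, -114, 0], "turn": 0},
    {"translation": [-40, -152, 0], "turn": 0},
    {"translation": [-50, -190, 0], "turn": 0},
    {"translation": [-60, -228, 0], "turn": 0},
    {"translation": [-70, -266, 0], "turn": 0},
    {"translation": [-70, -300, 0], "turn": 0},
  ],
)

```text
clock: 29.32
tcp_pos: [0.5128, -0.0712, 0.1849]
tcp_rot: [0.069, 0.998, -0.0, 0.001]
force: [0.8, -0.8, -0.5]
finger_gap: 0.0529
```

```bash
python3 - <<'E'
from h import *
s=st();print('tube',go(.4993,-.2095,.10,yaw=np.radians(141)))
im,C=pieces('top5.png')
E
```

```text
29.3167 [ 0.5128 -0.0712  0.1849] [ 6.890e-02  9.976e-01 -2.000e-04  1.100e-03] yawx [-0.991  0.137  0.137  0.991] 0.052942698389587615 [-0.08  0.26  0.12  1.98 -0.04  0.9   1.49]
tube (array([  -5.4, -138.8,   85. ]), np.float64(0.543))
nylon 48 c [592.5  13. ] med [593.   10.7  32.1] size [15.8 29.5] deg 173.0
extrA none
extrB none
brass none
tube none
```

apply_moves(
  motion=[
    {"translation": [-1, -22, 0], "turn": 0.1},
    {"translation": [-2, -45, 10], "turn": 0.2},
    {"translation": [-3, -68, 25], "turn": 0.3},
    {"translation": [-4, -90, 40], "turn": 0.4},
    {"translation": [-5, -112, 55], "turn": 0.5},
    {"translation": [-5, -134, 70], "turn": 0.54},
    {"translation": [-5, -134, 80], "turn": 0.54},
    {"translation": [-5, -134, 80], "turn": 0.54},
  ],
)

```text
clock: 30.03
tcp_pos: [0.4968, -0.2021, 0.1025]
tcp_rot: [0.333, 0.943, -0.0, -0.002]
force: [0.2, 1.1, 0.1]
finger_gap: 0.0529
```

```bash
python3 - <<'E'
from h import *
s=st();print('tube',go(.4993,-.2095,.007,yaw=np.radians(141)));wpieces('w6.png')
E
```

```text
30.0333 [ 0.4968 -0.2021  0.1025] [ 3.327e-01  9.430e-01 -3.000e-04 -1.700e-03] yawx [-0.779  0.628  0.628  0.779] 0.05289415442933581 [ 0.07  0.41  0.25  2.   -0.15  0.74  1.3 ]
tube (array([-6.8, -4. , 95.5]), np.float64(0.002))
w 113 49 c [ 330.6 -218. ] size [31.7 50.1] deg 112.3 bgr [231. 206. 245.]
w 273 16 c [ 370.9 -131.6] size [33.3 30.1] deg 3.8 bgr [233. 209. 246.]
w 625 159 c [572.8 -13.4] size [27.6 30.3] deg 122.9 bgr [221. 116.  56.]
w 308 260 c [ 499.4 -209.8] size [30.  50.7] deg 140.8 bgr [124. 125. 122.]
w 259 414 c [ 568.7 -311.3] size [55.6  3. ] deg 7.3 bgr [98. 96. 93.]
```

apply_moves(
  motion=[
    {"translation": [-6, -3, 20], "turn": 0},
    {"translation": [-6, -3, 40], "turn": 0},
    {"translation": [-6, -3, 60], "turn": 0},
    {"translation": [-6, -3, 75], "turn": 0},
    {"translation": [-6, -3, 88], "turn": 0},
    {"translation": [-6, -3, 95], "turn": 0},
    {"translation": [-6, -3, 95], "turn": 0},
    {"translation": [-6, -3, 95], "turn": 0},
  ],
)

```text
clock: 30.75
tcp_pos: [0.5019, -0.2072, 0.0098]
tcp_rot: [0.331, 0.944, 0.0, 0.0]
force: [0.6, -0.1, 0.2]
finger_gap: 0.0527
```

apply_moves(
  motion=[
    {"translation": [0, 0, 0], "turn": 0},
    {"translation": [0, 0, 0], "turn": 0},
    {"translation": [0, 0, 0], "turn": 0},
    {"translation": [0, 0, 0], "turn": 0},
    {"translation": [0, 0, 0], "turn": 0},
    {"translation": [0, 0, 0], "turn": 0},
    {"translation": [0, 0, 0], "turn": 0},
    {"translation": [0, 0, 0], "turn": 0},
  ],
  claw=0,
  force=40,
)

```text
clock: 31.42
tcp_pos: [0.5015, -0.2082, 0.0098]
tcp_rot: [0.332, 0.943, 0.0, 0.0]
force: [-0.6, -0.1, 6.4]
finger_gap: 0.0297
```

apply_moves(
  motion=[
    {"translation": [0, 0, -10], "turn": 0},
    {"translation": [0, 0, -35], "turn": 0},
    {"translation": [0, 0, -70], "turn": 0},
    {"translation": [0, 0, -105], "turn": 0},
    {"translation": [0, 0, -135], "turn": 0},
    {"translation": [0, 0, -160], "turn": 0},
    {"translation": [0, 0, -160], "turn": 0},
    {"translation": [0, 0, -160], "turn": 0},
  ],
)

```text
clock: 32.08
tcp_pos: [0.5019, -0.2081, 0.1708]
tcp_rot: [0.332, 0.943, 0.0, 0.002]
force: [-0.8, -0.1, -0.7]
finger_gap: 0.0296
```

```bash
python3 - <<'E'
from h import *
s=st();print('mid',go(.53,.08,.17),'P2',go(.4952,.3264,.15,yaw=np.radians(-7.8)))
E
```

```text
32.0833 [ 0.5019 -0.2081  0.1708] [3.320e-01 9.433e-01 3.000e-04 1.500e-03] yawx [-0.78   0.626  0.626  0.78 ] 0.029615108396889963 [ 0.05  0.32  0.28  1.94 -0.11  0.89  1.28]
mid (array([158.5, 242.2,   0.8]), 0) P2 (array([340. , 412.5,  20.6]), np.float64(-0.541))
```

apply_moves(
  motion=[
    {"translation": [22, 34, 0], "turn": -0.07},
    {"translation": [44, 68, 0], "turn": -0.14},
    {"translation": [66, 102, 0], "turn": -0.21},
    {"translation": [88, 136, 0], "turn": -0.28},
    {"translation": [110, 170, 0], "turn": -0.35},
    {"translation": [132, 204, 0], "turn": -0.42},
    {"translation": [154, 238, 0], "turn": -0.49},
    {"translation": [178, 268, 0], "turn": -0.54},
  ],
)

```text
clock: 32.75
tcp_pos: [0.5293, 0.1145, 0.1677]
tcp_rot: [0.066, 0.998, -0.0, -0.001]
force: [1.2, 0.3, -0.7]
finger_gap: 0.0298
```

```bash
python3 - <<'E'
from h import *
s=st();print('P2',go(.4952,.3264,.15,yaw=np.radians(-7.8)))
E
```

```text
32.75 [0.5293 0.1145 0.1677] [ 6.640e-02  9.978e-01 -3.000e-04 -1.200e-03] yawx [-0.991  0.132  0.132  0.991] 0.029813595389945113 [-0.36  0.32  0.04  1.93 -0.02  0.89  1.13]
P2 (array([ 61.8, 205.5,  17.7]), np.float64(0.003))
```

apply_moves(
  motion=[
    {"translation": [12, 35, 0], "turn": 0},
    {"translation": [24, 70, 0], "turn": 0},
    {"translation": [36, 105, 0], "turn": 0},
    {"translation": [48, 140, 0], "turn": 0},
    {"translation": [58, 175, 0], "turn": 0},
    {"translation": [62, 203, 5], "turn": 0},
    {"translation": [62, 203, 15], "turn": 0},
    {"translation": [62, 203, 17], "turn": 0},
  ],
)

```text
clock: 33.42
tcp_pos: [0.4941, 0.3229, 0.149]
tcp_rot: [0.066, 0.998, -0.001, -0.002]
force: [0.1, -1.0, -1.8]
finger_gap: 0.0295
```

```bash
python3 - <<'E'
from h import *
s=st();print('P2',go(.4952,.3264,.048,yaw=np.radians(-7.8)))
E
```

```text
33.4167 [0.4941 0.3229 0.149 ] [ 0.0664  0.9978 -0.0014 -0.0021] yawx [-0.991  0.133  0.133  0.991] 0.029511455343404925 [-0.66  0.42 -0.03  1.83  0.01  0.9   0.74]
P2 (array([ -1.,   4., 101.]), np.float64(0.003))
```

apply_moves(
  motion=[
    {"translation": [-1, 2, 20], "turn": 0},
    {"translation": [-1, 2, 40], "turn": 0},
    {"translation": [-1, 2, 60], "turn": 0},
    {"translation": [-1, 2, 80], "turn": 0},
    {"translation": [-1, 2, 93], "turn": 0},
    {"translation": [-1, 2, 100], "turn": 0},
    {"translation": [-1, 2, 100], "turn": 0},
    {"translation": [-1, 2, 100], "turn": 0},
  ],
)

```text
clock: 34.08
tcp_pos: [0.4981, 0.3233, 0.0523]
tcp_rot: [0.069, 0.998, -0.0, -0.0]
force: [-0.1, -0.2, -1.8]
finger_gap: 0.03
```

apply_moves(
  motion=[
    {"translation": [0, 0, 0], "turn": 0},
    {"translation": [0, 0, 0], "turn": 0},
    {"translation": [0, 0, 0], "turn": 0},
    {"translation": [0, 0, 0], "turn": 0},
    {"translation": [0, 0, -20], "turn": 0},
    {"translation": [0, 0, -60], "turn": 0},
    {"translation": [0, 0, -100], "turn": 0},
    {"translation": [0, 0, -135], "turn": 0},
  ],
  claw=0.6,
)

```text
clock: 34.75
tcp_pos: [0.4979, 0.324, 0.1898]
tcp_rot: [0.068, 0.998, 0.0, 0.0]
force: [0.2, 0.2, 0.5]
finger_gap: 0.0527
```

apply_moves(
  motion=[
    {"translation": [-10, -38, 0], "turn": 0.12},
    {"translation": [-20, -76, 0], "turn": 0.24},
    {"translation": [-30, -114, 0], "turn": 0.36},
    {"translation": [-40, -152, 0], "turn": 0.48},
    {"translation": [-50, -190, 0], "turn": 0.6},
    {"translation": [-60, -228, 0], "turn": 0.72},
    {"translation": [-70, -266, 0], "turn": 0.84},
    {"translation": [-70, -300, 0], "turn": 0.96},
  ],
)

```text
clock: 35.42
tcp_pos: [0.5274, 0.0143, 0.188]
tcp_rot: [0.524, 0.851, 0.001, 0.001]
force: [0.7, -0.2, 0.2]
finger_gap: 0.053
```

```bash
python3 - <<'E'
from h import *
s=st();im,C=pieces('top6.png');h=C[...,2]
hsv=cv2.cvtColor(im,cv2.COLOR_BGR2HSV)
rep(im,C,'grip',(hsv[...,1]>150)&(h>.1),(205,170,270,258))
print('grip',go(.584,.2625,.15,yaw=np.radians(82.2)))
cv2.imwrite('pics/crop6.png',cv2.resize(im[110:290,130:480],None,fx=2.2,fy=2.2))
E
```

```text
35.4167 [0.5274 0.0143 0.188 ] [5.245e-01 8.514e-01 5.000e-04 1.000e-03] yawx [-0.45   0.893  0.893  0.45 ] 0.05301921942666741 [-0.38  0.28  0.28  1.96 -0.09  0.92  0.41]
nylon none
extrA none
extrB none
brass none
tube none
grip 121 c [581.1 267.1] med [580.9 267.2 118.2] size [55.5 11.7] deg 82.3
grip (array([204.8, 164.2,  37. ]), np.float64(0.587))
```

View pics/crop6.png

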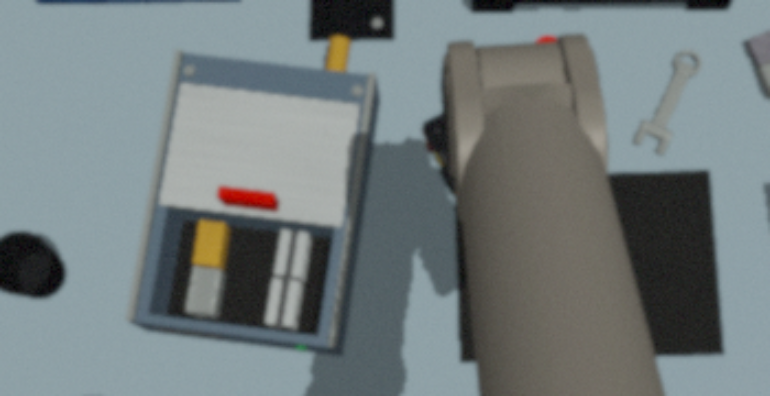

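All four pieces lie in the tub: brass (210,243), tube (203,291), profiles (282,262 and 285,300). The mat's metal is gone. Now the cover.

apply_moves(
  motion=[
    {"translation": [27, 21, 0], "turn": 0.08},
    {"translation": [54, 42, 0], "turn": 0.16},
    {"translation": [81, 64, 0], "turn": 0.24},
    {"translation": [108, 86, 0], "turn": 0.32},
    {"translation": [135, 108, 0], "turn": 0.4},
    {"translation": [162, 130, 0], "turn": 0.48},
    {"translation": [189, 150, 5], "turn": 0.56},
    {"translation": [204, 163, 20], "turn": 0.59},
  ],
)

```text
clock: 36.13
tcp_pos: [0.5789, 0.2792, 0.1692]
tcp_rot: [0.747, 0.665, 0.003, -0.0]
force: [0.7, 0.9, -0.1]
finger_gap: 0.0529
```

```bash
python3 - <<'E'
from h import *
im,d,p=load('top6.png');C=cloud(d,p)
k=(C[...,2]>.03)&(C[...,2]<.07);k[:205]=0;k[262:]=0;k[:,:205]=0;k[:,275:]=0
print('tub heights',np.percentile(C[k][:,2],[50,90,97]))
s=st();print('grip',go(.584,.2635,.093,yaw=np.radians(82.2)))
E
```

```text
tub heights [0.04198345 0.05138171 0.06254574]
36.1333 [0.5789 0.2792 0.1692] [ 7.466e-01  6.653e-01  2.900e-03 -5.000e-04] yawx [ 0.115  0.993  0.993 -0.115] 0.052867684017602654 [-0.76  0.48  0.3   1.71 -0.17  0.97 -0.51]
grip (array([-15.4,   6.7,  76.2]), np.float64(0.021))
```

apply_moves(
  motion=[
    {"translation": [-5, 2, 5], "turn": 0.01},
    {"translation": [-10, 4, 15], "turn": 0.02},
    {"translation": [-12, 5, 35], "turn": 0.02},
    {"translation": [-12, 5, 55], "turn": 0.02},
    {"translation": [-12, 5, 68], "turn": 0.02},
    {"translation": [-12, 5, 74], "turn": 0.02},
    {"translation": [-12, 5, 75], "turn": 0.02},
    {"translation": [-12, 5, 75], "turn": 0.02},
  ],
)

```text
clock: 36.8
tcp_pos: [0.582, 0.26, 0.0925]
tcp_rot: [0.754, 0.657, 0.0, 0.0]
force: [-0.1, 0.9, -0.2]
finger_gap: 0.0527
```

apply_moves(
  motion=[
    {"translation": [0, 0, 0], "turn": 0},
    {"translation": [0, 0, 0], "turn": 0},
    {"translation": [0, 0, 0], "turn": 0},
    {"translation": [0, 0, 0], "turn": 0},
    {"translation": [0, 0, 0], "turn": 0},
    {"translation": [0, 0, 0], "turn": 0},
    {"translation": [0, 0, 0], "turn": 0},
    {"translation": [0, 0, 0], "turn": 0},
  ],
  claw=0,
  force=25,
)

```text
clock: 37.47
tcp_pos: [0.5819, 0.2606, 0.0924]
tcp_rot: [0.754, 0.657, 0.0, 0.0]
force: [0.9, -0.6, 1.7]
finger_gap: 0.0139
```

```bash
python3 - <<'E'
from h import *
s=st();a=np.radians(-7.8);t=s['tcp_pos']-.125*np.array([np.cos(a),np.sin(a),0]);print(s['force'],go(*t))
E
```

```text
37.4667 [0.5819 0.2606 0.0924] [7.536e-01 6.574e-01 2.000e-04 0.000e+00] yawx [ 0.136  0.991  0.991 -0.136] 0.013861224405670523 [-0.72  0.57  0.28  1.77 -0.21  0.83 -0.48]
[ 0.93722997 -0.56103742  1.66695714] (array([  -0., -125.,   -0.]), 0)
```

apply_moves(
  motion=[
    {"translation": [0, -12, 0], "turn": 0},
    {"translation": [0, -27, 0], "turn": 0},
    {"translation": [0, -43, 0], "turn": 0},
    {"translation": [0, -59, 0], "turn": 0},
    {"translation": [0, -75, 0], "turn": 0},
    {"translation": [0, -90, 0], "turn": 0},
    {"translation": [0, -103, 0], "turn": 0},
    {"translation": [0, -112, 0], "turn": 0},
  ],
)

```text
clock: 38.13
tcp_pos: [0.4702, 0.276, 0.0924]
tcp_rot: [0.753, 0.658, 0.0, 0.0]
force: [3.3, 0.5, -2.8]
finger_gap: 0.0139
```

apply_moves(
  motion=[
    {"translation": [0, -4, 0], "turn": 0},
    {"translation": [0, -8, 0], "turn": 0},
    {"translation": [0, -11, 0], "turn": 0},
    {"translation": [0, -14, 0], "turn": 0},
    {"translation": [0, -16, 0], "turn": 0},
    {"translation": [0, -18, 0], "turn": 0},
    {"translation": [0, -18, 0], "turn": 0},
    {"translation": [0, -18, 0], "turn": 0},
  ],
)

```text
clock: 38.8
tcp_pos: [0.4586, 0.2776, 0.0924]
tcp_rot: [0.754, 0.656, 0.004, 0.003]
force: [19.2, 0.6, -15.3]
finger_gap: 0.0141
```

apply_moves(
  motion=[
    {"translation": [0, 3, 0], "turn": 0},
    {"translation": [0, 3, 0], "turn": 0},
    {"translation": [0, 3, 0], "turn": 0},
    {"translation": [0, 3, 0], "turn": 0},
    {"translation": [0, 3, -10], "turn": 0},
    {"translation": [0, 3, -40], "turn": 0},
    {"translation": [0, 3, -80], "turn": 0},
    {"translation": [0, 3, -115], "turn": 0},
  ],
  claw=0.6,
)

```text
clock: 39.47
tcp_pos: [0.4553, 0.2774, 0.2094]
tcp_rot: [0.754, 0.657, -0.0, 0.0]
force: [1.4, 0.8, 0.6]
finger_gap: 0.0528
```

apply_moves(
  motion=[
    {"translation": [-38, 10, -10], "turn": 0},
    {"translation": [-76, 20, -10], "turn": 0},
    {"translation": [-114, 30, -10], "turn": 0},
    {"translation": [-152, 40, -10], "turn": 0},
    {"translation": [-190, 50, -10], "turn": 0},
    {"translation": [-228, 60, -10], "turn": 0},
    {"translation": [-266, 70, -10], "turn": 0},
    {"translation": [-300, 80, -10], "turn": 0},
  ],
  claw=0,
)

```text
clock: 40.13
tcp_pos: [0.4939, -0.0326, 0.2182]
tcp_rot: [0.754, 0.657, 0.0, -0.0]
force: [0.5, 0.1, -0.9]
finger_gap: 0.0032
```

```bash
python3 - <<'E'
from h import *
s=st();im,d,p=snap('top','top7.png');C=cloud(d,p);h=C[...,2]
hsv=cv2.cvtColor(im,cv2.COLOR_BGR2HSV)
rep(im,C,'grip',(hsv[...,1]>150)&(h>.1),(205,170,270,265))
print('green',go(.5265,-.3585,.12))
E
```

```text
40.1333 [ 0.4939 -0.0326  0.2182] [ 7.537e-01  6.572e-01  5.000e-04 -1.000e-04] yawx [ 0.136  0.991  0.991 -0.136] 0.0032053541993845996 [-0.51  0.19  0.52  2.01 -0.12  0.97 -0.07]
grip 134 c [458.  284.2] med [457.6 282.  117.6] size [57.  12.1] deg 81.9
green (array([-310.4,   77.3,   99.5]), 0)
```

apply_moves(
  motion=[
    {"translation": [-38, 10, 0], "turn": 0},
    {"translation": [-76, 20, 0], "turn": 0},
    {"translation": [-114, 30, 0], "turn": 0},
    {"translation": [-152, 40, 0], "turn": 0},
    {"translation": [-190, 50, 0], "turn": 0},
    {"translation": [-228, 60, 0], "turn": 0},
    {"translation": [-266, 70, 0], "turn": 0},
    {"translation": [-300, 77, 10], "turn": 0},
  ],
)

```text
clock: 40.85
tcp_pos: [0.5313, -0.3404, 0.2095]
tcp_rot: [0.753, 0.657, 0.001, 0.002]
force: [0.9, -0.2, 0.4]
finger_gap: 0.0009
```

apply_moves(
  motion=[
    {"translation": [-8, 0, 15], "turn": 0},
    {"translation": [-8, 0, 40], "turn": 0},
    {"translation": [-8, 0, 65], "turn": 0},
    {"translation": [-8, 0, 85], "turn": 0},
    {"translation": [-8, 0, 90], "turn": 0},
    {"translation": [-8, 0, 90], "turn": 0},
    {"translation": [-8, 0, 90], "turn": 0},
    {"translation": [-8, 0, 90], "turn": 0},
  ],
)

```text
clock: 41.52
tcp_pos: [0.5299, -0.3462, 0.1189]
tcp_rot: [0.753, 0.658, 0.001, 0.001]
force: [-0.2, -0.7, 1.0]
finger_gap: 0.0001
```

```bash
python3 - <<'E'
from h import *
s=st();print('green',go(.5265,-.3585,.056)); snap('wrist','w8.png')
E
```

```text
41.5167 [ 0.5299 -0.3462  0.1189] [7.534e-01 6.575e-01 5.000e-04 1.000e-03] yawx [ 0.135  0.991  0.991 -0.135] 0.00012276774290079852 [ 0.09  0.57  0.54  1.78 -0.37  0.89  0.66]
green (array([-12.6,  -1.9,  62.9]), 0)
```

View pics/w8.png

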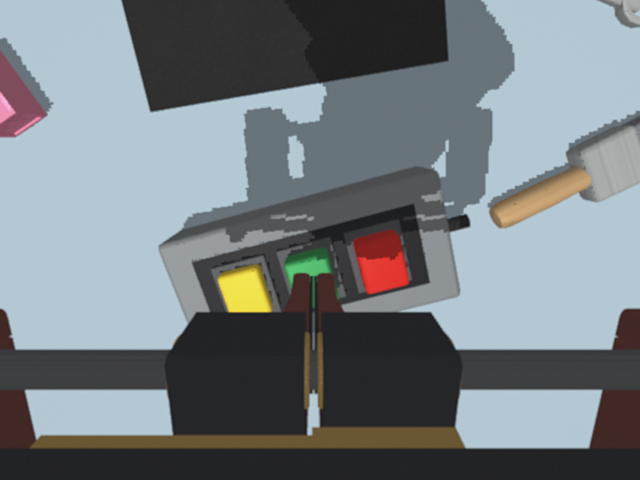

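The fingertips sit over green (309,265), between yellow (245,290) and red (381,262). Shift 11 mm and press.

apply_moves(
  motion=[
    {"translation": [-6, -2, 10], "turn": 0},
    {"translation": [-11, -2, 25], "turn": 0},
    {"translation": [-11, -2, 40], "turn": 0},
    {"translation": [-11, -2, 50], "turn": 0},
    {"translation": [-11, -2, 56], "turn": 0},
    {"translation": [-11, -2, 60], "turn": 0},
    {"translation": [-11, -2, 63], "turn": 0},
    {"translation": [-11, -2, 63], "turn": 0},
  ],
)

```text
clock: 42.23
tcp_pos: [0.5247, -0.357, 0.0579]
tcp_rot: [0.754, 0.657, 0.001, -0.001]
force: [-11.8, 9.1, 36.5]
finger_gap: 0.0006
```

apply_moves(
  motion=[
    {"translation": [0, 0, 0], "turn": 0},
    {"translation": [0, 0, -20], "turn": 0},
    {"translation": [0, 0, -60], "turn": 0},
    {"translation": [0, 0, -100], "turn": 0},
    {"translation": [30, 0, -130], "turn": 0},
    {"translation": [70, 0, -150], "turn": 0},
    {"translation": [110, 0, -165], "turn": 0},
    {"translation": [150, 0, -165], "turn": 0},
  ],
)

```text
clock: 42.9
tcp_pos: [0.5468, -0.2109, 0.2221]
tcp_rot: [0.754, 0.657, 0.002, 0.002]
force: [1.1, -0.2, -0.4]
finger_gap: 0.0006
```

apply_moves(
  motion=[
    {"translation": [38, 0, 0], "turn": 0},
    {"translation": [76, 0, 0], "turn": 0},
    {"translation": [114, 0, 0], "turn": 0},
    {"translation": [152, 0, 0], "turn": 0},
    {"translation": [170, 0, 0], "turn": 0},
    {"translation": [170, 0, 0], "turn": 0},
    {"translation": [170, 0, 0], "turn": 0},
    {"translation": [170, 0, 0], "turn": 0},
  ],
)

```text
clock: 43.57
tcp_pos: [0.5683, -0.0439, 0.219]
tcp_rot: [0.754, 0.657, -0.0, 0.0]
force: [0.1, -1.1, 0.4]
finger_gap: 0.0005
```

```bash
python3 - <<'E'
from h import *
s=st();im,d,p=snap('top','top9.png');C=cloud(d,p)
hsv=cv2.cvtColor(im,cv2.COLOR_BGR2HSV)
for n,(u0,v0,u1,v1) in dict(red=(498,198,522,217),green=(503,217,526,236),yellow=(506,235,530,254)).items():
    k=hsv[v0:v1,u0:u1,1]>150; P=C[v0:v1,u0:u1][k]; print(n,len(P),np.round(np.median(P,0),4)) if len(P) else print(n,0)
rep(im,C,'grip',(hsv[...,1]>150)&(C[...,2]>.1),(205,170,270,265))
cv2.imwrite('pics/fin.png',im)
E
```

```text
43.5667 [ 0.5683 -0.0439  0.219 ] [ 7.540e-01  6.569e-01 -3.000e-04  2.000e-04] yawx [ 0.137  0.991  0.991 -0.137] 0.0004647479383208138 [-0.48  0.34  0.57  1.85 -0.21  1.02  0.03]
red 216 [ 0.5711 -0.3518  0.064 ]
green 161 [ 0.5259 -0.3577  0.0568]
yellow 231 [ 0.482  -0.3629  0.0639]
grip 134 c [458.2 284.6] med [457.6 283.7 118.3] size [56.9 12.4] deg 82.2
```

View pics/fin.png

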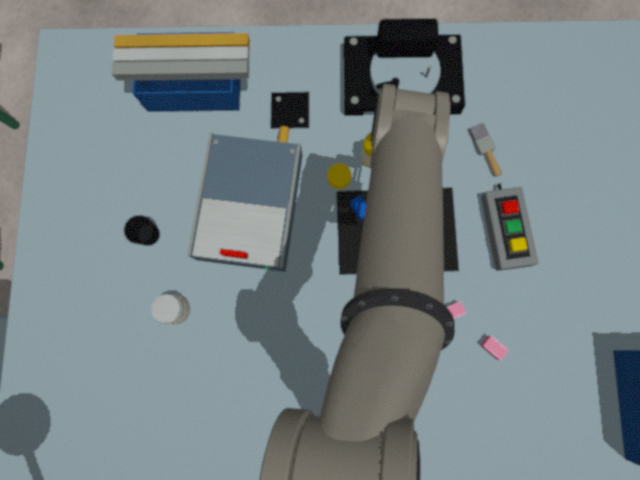

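The cover is shut with its grip at (234,253), and green is down. The nylon, tape, cup, wrench and brush are in place; the arm partly hides the bottle. I'm handing the job in.

```bash
python3 -c "
from plant import ctrl; print(ctrl.close_job())"
```

```text
the job is handed in; nothing more can be done
None
```

I completed all five steps in order and handed the job in at about 44 s of robot time; no verdict was reported.

- **Yellow key:** I pressed it, and depth readings showed yellow down with red and green up.
- **Cover open:** I slid it back until it stalled on its end stop at about 28 N.
- **Metal pieces:** Four were present: two aluminium profiles, the brass bar and one steel tube. All four lay flat in the tub in the last view before shutting. The tube was knocked aside partway through, so I measured it again before picking it up.
- **Cover shut:** It travelled about 124 mm back and stalled at about 19 N. The final camera check found the grip in the same place.
- **Green key:** I pressed it last, reaching about 39 N of wrist force, more than needed but below the wrist limit. The final readings were green 57 mm, red 64 mm and yellow 64 mm, against nominal heights of 58 mm down and 66 mm up. The depth camera reads about 1.5–2 mm low.

The blue nylon piece and the other bench items looked unmoved in the last picture. The arm partly hid the bottle and the nylon there. No check failed; top and wrist camera positions differed by 2–3 mm.

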